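# Pass a gem box through the dust hatch

## Task

Pass the smaller round gem box through the two-door dust hatch to the clean side: open the left (outer) door wide, stand the box upright in the middle of the chamber and let go, shut the outer door fully, and only then open the right (inner) door wide. Take the box out on that side, stand it upright in the white tray and shut the inner door fully too; never have both doors open at once. Leave the larger gem box, the whetstone and the loupe where they are.

Things in the scene. Friction and masses are not known exactly. Their poses are not given: they have to be found in the camera images.
- gem_box_small: The box to pass: a closed round clear plastic box with a white base pad and a small green stone, 38 mm across, 20 mm high, 0.04 kg; starts on the bench left of the hatch. Origin: centre of its underside, z up.
- gem_box_large: Bystander: a like box but 44 mm across (20 mm high), with a dark pad. Origin: centre of its underside. It may stand in either of two places, swapped with the small one.
- whetstone: Bystander: two-grit stone 34 x 90 x 21 mm at the left. Origin: centre of its underside.
- loupe: Bystander: folding loupe 25 x 47 x 17 mm, on the bench beyond the right side of the hatch. Origin: centre of its underside.
- hatch: Fixed aluminium hatch under a clear upright screen, turned a little on the bench. Origin: centre of the chamber at bench level; own x runs along the screen away from the robot, own +y points to the left (outer, lap) side, -y to the right (inner, clean) side, z up. The screen is the plane y = 0 (8 mm thick; end posts 18 mm), x = -160 to +56 mm, up to z = 152 mm.
- ridge (a point): Middle of the underside of the ridge beam over the chamber, 84 mm above the bench: the beam is 18 mm wide in the hatch's y, 10 mm high, all along the screen. It and the screen above it stand right over the chamber, so the chamber is reached only from a side with the tool tilted about 40 to 50 degrees: leaning out to +y through the outer doorway, to -y through the inner.
- chamber (a point): Middle of the chamber floor, 6 mm above the bench, right under the screen; axes as the hatch's. Gable ends bound the chamber at x = -52 and +52 mm, the thresholds at y = -34 and +34 mm. In passing the box stands here: its centre within 18 mm of this point across the screen (in y), anywhere between the gables along it.
- outer_threshold (a point): Middle of the top of the outer doorway's threshold: y = 37 mm, 15 mm above the bench (9 mm above the chamber floor), 6 mm wide. The doorway is the sloping opening, 104 mm long in x, from here up to the ridge beam.
- inner_threshold (a point): The same of the inner doorway (y = -37 mm).
- outer_door (a joint): Left (outer) sliding door, m: 0 shut, 0.105 fully open, with stops at both ends; opens along the hatch's own -x (towards the robot) and stays where it is left (about 2 N of friction). Shut, its sloping panel covers x = -55 to +55 mm. It starts partly open.
- inner_door (a joint): Right (inner) sliding door, mirrored; same travel, direction and friction. It starts shut.
- outer_door_tab (a point): Point on the dark tab by which the outer door is pushed or pinched: a plate 8 mm thick along the hatch's x, sticking out level from the door to y = 70 mm, z = 35 to 59 mm in the hatch's frame. This point is on the plate's mid-plane, 10 mm inside its outer edge (y = 60, z = 47 mm), and moves with the door (x = 26 mm minus the joint value: -79 mm when open, beside the doorway).
- inner_door_tab (a point): The same on the inner door (y = -60, z = 47 mm).
- tray: White square tray fixed on the bench on the right (clean) side, 110 x 110 mm outside, 10 mm high, walls 4 mm. Origin: centre of its underside, axes along its sides.
- tray_middle (a point): Middle of the tray's inner floor, 5 mm above the bench.

How it is judged:
By the outcome, as a careful person would: the job done as asked, in the order asked, and still so for the second after the job is handed in, with the robot touching nothing.
It also fails if it takes over 72 s, if anything falls off the work surface, if the arm or the gripper's body presses on something with over 40 N, if the wrist force passes 120 N, or if a joint passes its speed limit or range.

## Robot

A 6-joint arm with a two-finger parallel gripper is mounted at the origin on a cart in front of the work surface, level with it; the furniture and walls round the work are solid. World frame = base frame: x ahead of the robot, y to its left, z up, the work surface at z = 0. Lengths are in m, angles in rad, forces in N, time in s.
With the tool pointing down it reaches from about 0.35 to 0.975 m from the base axis. Payload 4.9 kg.
Tool frame: the origin (TCP) lies at the very end of the fingers, on their centre line; the grasp point (between the pads) lies 19 mm behind it; x points along the fingers, z is the direction in which the jaws open and shut, and the axes are right-handed (so a half turn about x gives the same grasp; the last joint's range is limited). The gripper opens to 85 mm and grips with 20 to 120 N. Pads are 22 mm wide; open, the fingers measure 114 mm over their backs; the gripper's body (76 mm by 85 mm) begins 54 mm behind the grasp point. The pads swing forward as they close: fully open they stand 13 mm farther back than shut.
Start: joints at [1.167, 0.053, 1.613, -0, 1.476, -0.119], TCP at [0.176, 0.6, 0.231] pointing down, gripper open.
Joint ranges: [-3.01, 3.01], [-1.01, 2.22], [0.06, 2.58], [-1.02, 4.17], [0.09, 2.62], [-3.14, 3.14]. Speed limits (rad/s): [2.57, 2.57, 3.14, 3.14, 3.14, 3.14].

## Interface

Orientations are given as a unit quaternion [w, x, y, z].
In Python, from plant import manip, viewer gives the robot as it stands.
- The arm moves only by the shell command python3 -m inch 'ROWS'. ROWS is JSON, a list of rows, each an object with "fingers": the opening, from -1 (shut) to 1 (fully open), so that 0 is half open; "delta_pos": the shift along the tool's x, y, z in cm, a list of three; "twist": the turn, a rotation vector about the tool's x, y, z in degrees, a list of three. A call has 1 to 5 rows; each row shifts and turns the commanded pose from where the row before left it, along the tool's axes as they then stand; what a row does not reach is not made up. A row lasts 1/8 s, in which the tool goes at most 62.5 mm and 10.7 degrees, less where a joint would pass 70% of its speed; a pose out of reach is approached as far as the arm can. A call is refused whole if a number of a shift passes 6.25 or a number of a turn 10.7, either way. A call with a gripper value outside its range is refused whole. The fingers move at their own pace and stop on an object; the grip force is fixed at half the most. Time passes only in rows, so rows that do not move let the fingers close. It gives the time, the measured TCP pose, the force and the opening at its end, in the units of the state.
- manip.state(): the state, without advancing time (a new reading comes with each control period).
- viewer.grab_frame(name): name is "scene" or "top"; returns a dict with "pixels" (420x560x3 uint8, blue, green, red), "range_z" (420x560 float32, m along the optical axis (not along the pixel's ray), 0 where there is no reading), "K" (3x3 intrinsics, pixels), "k1" (the pictures are not rectified: a ray, as slopes to the right and down, at radius r is drawn at 1 + k1 r^2 times it, then the intrinsics apply), "pose" (4x4, takes a point from camera to world coordinates). Camera axes: x right, y down, z forward; pixel columns grow to the right and rows downward; lengths in m; the calibration is good to about 2 mm. A picture is of the moment at which its call begins.
- manip.job_done(): hands the job in, once; it reports no verdict.
The state is a dict: "time": time; "joint_pos": joint angles; "joint_vel": joint speeds; "joint_efforts": joint torques, N m; "tool_pos": TCP position; "tool_rot": TCP orientation; "contact_force": force on the tool from outside, world axes, zero at the start; "ft_torque": the same for the moment, N m; "gripper_width": opening from 0.0 (shut) to 1.0 (fully open).
Only numpy, scipy, OpenCV 4.12 (cv2) and the standard library are available. Lean on these libraries where they do the work, as an engineer would, in place of code of your own. Each camera call takes 0.05 s, during which the arm holds its last target.

## Working session

There is one attempt and no reset: what is moved stays moved. The work goes in short steps, Python scripts to look and compute and a shell command to move; the robot and the scene stay as the last step left them, time stands still between calls to the robot, and variables do not carry over. Pictures are saved under pics/ and viewed, and the job is handed in when it is done.

```bash
ls; mkdir -p pics
python3 - <<'E'
from plant import manip, viewer
import cv2,numpy as np
print(manip.state())
for n in("scene","top"):
    f=viewer.grab_frame(n); cv2.imwrite(f"pics/{n}0.png",f["pixels"]); print(n,f["K"],f["k1"],f["pose"])
    np.savez(f"pics/{n}0.npz",**f)
E
```

```text
pics
{'time': 0.0, 'joint_pos': array([ 1.16700391e+00,  5.33364127e-02,  1.61429082e+00,  5.89856116e-07,
        1.47601558e+00, -1.19034463e-01]), 'joint_vel': array([ 8.35043674e-04,  1.87775807e-04, -4.98531282e-04, -2.35562237e-04,
       -8.90740393e-04, -9.42283315e-05]), 'joint_efforts': array([ 8.64431295e-04, -3.93697894e+01, -3.70169377e+01, -1.60020204e-04,
        7.49001105e-03,  1.45342426e-06]), 'tool_pos': array([0.1753507 , 0.59924557, 0.23007761]), 'tool_rot': array([ 0.56526184, -0.42435364,  0.56651723,  0.42362868]), 'contact_force': array([ 0.14411526,  0.05965926, -0.58095376]), 'ft_torque': array([0.00047373, 0.02645802, 0.02143267]), 'gripper_width': 1.0002345393002863}
scene [[501.89645441   0.         274.50135575]
 [  0.         501.89645441 203.72403315]
 [  0.           0.           1.        ]] -0.11025814498956334 [[ 0.47652263 -0.40881393  0.77832985 -0.43668565]
 [-0.87909067 -0.2328604   0.41590339 -0.5263698 ]
 [ 0.01121511 -0.88240989 -0.47034776  0.66728491]
 [ 0.          0.          0.          1.        ]]
top [[440.32118864   0.         280.42724035]
 [  0.         440.32118864 204.85911961]
 [  0.           0.           1.        ]] -0.08376262449629544 [[ 0.01096175 -0.99349285  0.11336578  0.3920374 ]
 [-0.99969186 -0.00836321  0.023372   -0.0392208 ]
 [-0.02227181 -0.11358705 -0.99327838  1.19752187]
 [ 0.          0.          0.          1.        ]]
```

View pics/scene0.png

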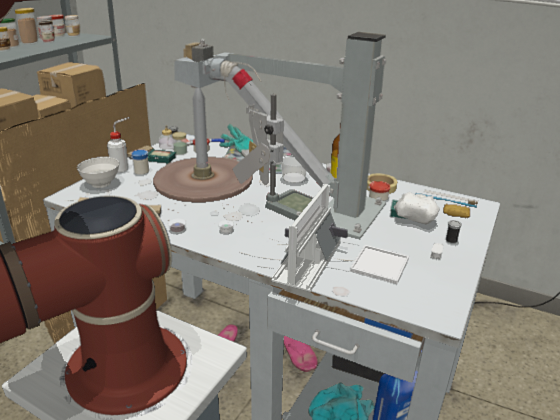

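View pics/top0.png

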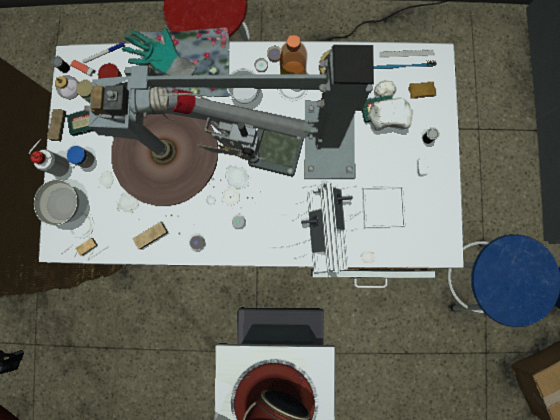

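Run:
```python
import cv2,numpy as np
a=cv2.imread("pics/top0.png")[170:290,130:450]; cv2.imwrite("pics/topz.png",cv2.resize(a,None,fx=2.5,fy=2.5,interpolation=cv2.INTER_CUBIC))
a=cv2.imread("pics/scene0.png")[170:310,150:450]; cv2.imwrite("pics/scenez.png",cv2.resize(a,None,fx=2.6,fy=2.6,interpolation=cv2.INTER_CUBIC))
```

```text
(no output)
```

View pics/topz.png

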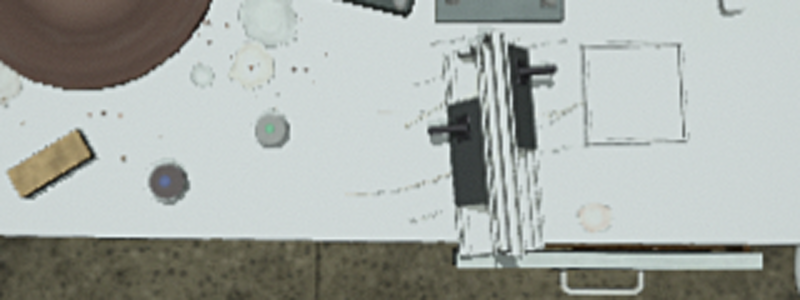

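View pics/scenez.png

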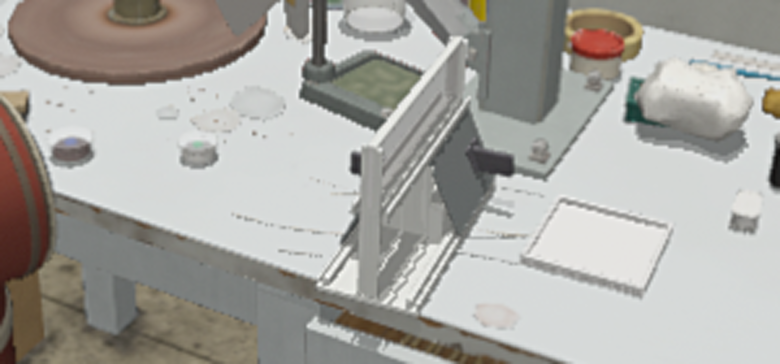

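```bash
cat > h.py <<'E'
import numpy as np,cv2
def D(f): return np.array([float(f["k1"]),0,0,0,0])
def rays(f,uv):
    # true model: distorted = s*(1+k1 r^2)
    n=cv2.undistortPointsIter(np.array(uv,float).reshape(-1,1,2),f["K"],D(f),None,None,(cv2.TERM_CRITERIA_COUNT,40,1e-9)).reshape(-1,2)
    return np.c_[n,np.ones(len(n))]
def onplane(f,uv,z):
    r=rays(f,uv)@f["pose"][:3,:3].T; c=f["pose"][:3,3]
    return c+r*((z-c[2])/r[:,2])[:,None]
def cloud(f):
    h,w=f["range_z"].shape; v,u=np.mgrid[:h,:w]
    r=rays(f,np.c_[u.ravel(),v.ravel()])*f["range_z"].ravel()[:,None]
    return (r@f["pose"][:3,:3].T+f["pose"][:3,3]).reshape(h,w,3)
def proj(f,P):
    T=np.linalg.inv(f["pose"]); rv=cv2.Rodrigues(T[:3,:3])[0]
    return cv2.projectPoints(np.array(P,float).reshape(-1,1,3),rv,T[:3,3],f["K"],D(f))[0].reshape(-1,2)
E
python3 - <<'E'
from h import *
T=np.load("pics/top0.npz");S=np.load("pics/scene0.npz")
c=cloud(T);cs=cloud(S)
for n,uv in dict(small=(238.8,222),large=(197,243)).items():
    print(n,onplane(T,[uv],.02))
print("bench z",np.median(c[245:255,260:290,2]),np.median(cs[240:250,330:336,2]))
for nm,C in(("top",c),("scene",cs)):
    m=(C[...,0]>.2)&(C[...,0]<.7)&(C[...,1]<-.0)&(C[...,1]>-.45)
    for lo,hi in((.145,.16),(.09,.1),(.053,.065)):
        q=C[m&(C[...,2]>lo)&(C[...,2]<hi)]
        if len(q):print(nm,lo,len(q),q.min(0).round(3),q.max(0).round(3))
# image of heights, top
z=c[170:290,280:450,2]; o=np.clip(z/.16*255,0,255).astype(np.uint8); o[T["range_z"][170:290,280:450]==0]=0
cv2.imwrite("pics/ht.png",cv2.resize(cv2.applyColorMap(o,cv2.COLORMAP_JET),None,fx=4.5,fy=4.5,interpolation=cv2.INTER_NEAREST))
z=cs[170:310,250:430,2]; o=np.clip(z/.16*255,0,255).astype(np.uint8)
cv2.imwrite("pics/hs.png",cv2.resize(cv2.applyColorMap(o,cv2.COLORMAP_JET),None,fx=4,fy=4,interpolation=cv2.INTER_NEAREST))
E
```

```text
small [[0.47910974 0.09991358 0.02      ]]
large [[0.42139886 0.21157039 0.02      ]]
bench z -0.0011796017220739863 0.023914847575044695
top 0.145 390 [ 0.353 -0.17   0.145] [ 0.7   -0.002  0.159]
top 0.09 476 [ 0.354 -0.172  0.09 ] [ 0.7   -0.059  0.1  ]
top 0.053 327 [ 0.358 -0.199  0.053] [ 0.699 -0.066  0.065]
scene 0.145 407 [ 0.348 -0.177  0.145] [ 0.699 -0.     0.16 ]
scene 0.09 522 [ 0.349 -0.175  0.09 ] [ 0.7   -0.034  0.1  ]
scene 0.053 369 [ 0.349 -0.199  0.053] [ 0.7   -0.067  0.065]
```

View pics/ht.png

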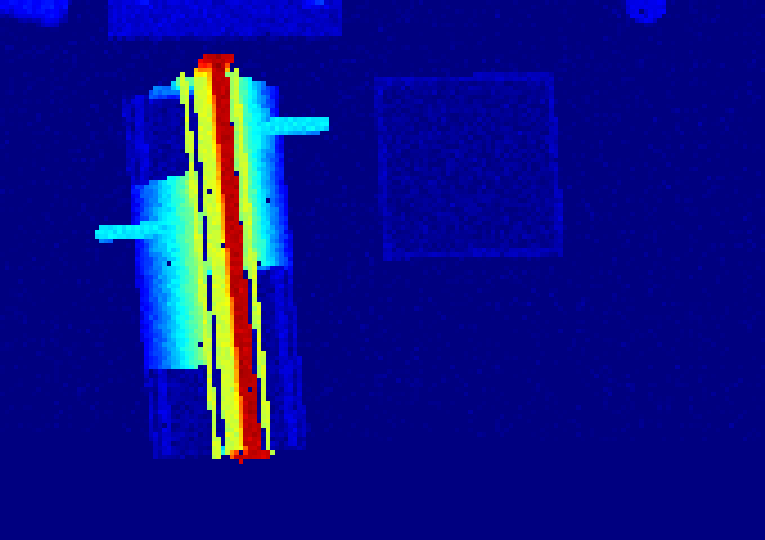

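View pics/hs.png

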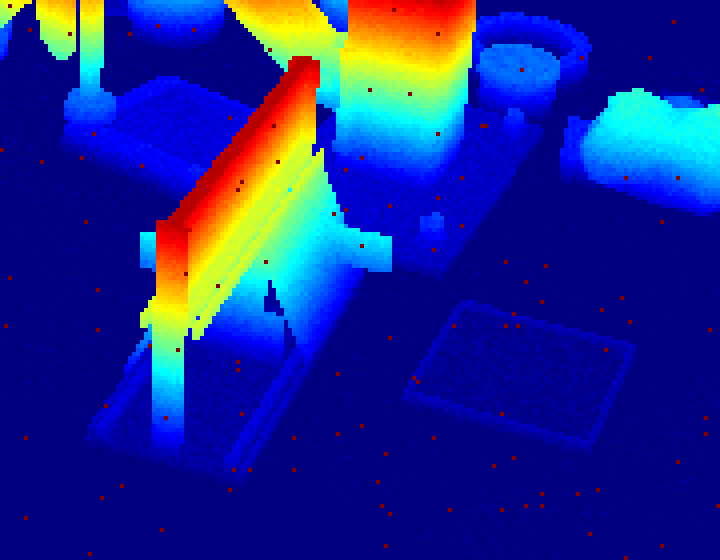

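Run:
```python
from h import *
T=np.load("pics/top0.npz");S=np.load("pics/scene0.npz")
for nm,f,uu,vv in(("top",T,(280,450),(170,290)),("scene",S,(250,430),(170,310))):
    C=cloud(f)[vv[0]:vv[1],uu[0]:uu[1]].reshape(-1,3)
    C=C[(C[:,0]>.33)&(C[:,0]<.66)&(C[:,1]<.03)&(C[:,1]>-.45)]
    if nm=="top": s=C[(C[:,2]>.13)&(C[:,2]<.165)]
    else: s=C[(C[:,2]>.147)&(C[:,2]<.157)]
    s=s[s[:,1]>-.2]; s=s[s[:,0]<.6]
    v=cv2.fitLine(s[:,:2].astype(np.float32),cv2.DIST_HUBER,0,.001,.001).ravel()
    yaw=np.arctan2(v[1],v[0]); 
    if abs(yaw)>1.57: yaw-=np.pi*np.sign(yaw)
    e=np.array([np.cos(yaw),np.sin(yaw)]); n=np.array([-e[1],e[0]])
    w=(C[:,:2]-v[2:])@np.c_[e,n]
    b=(abs(w[:,1])<.012)&(C[:,2]>.125)&(C[:,2]<.165)
    x=np.sort(w[b,0]); print(nm,"yaw",np.degrees(yaw),"ends",x[:3],x[-3:])
    o=v[2:]+e*((x[2]+x[-3])/2+.052); print(" origin by ends",o)
    w=(C[:,:2]-o)@np.c_[e,n]
    for sg in(1,-1):
        t=(w[:,1]*sg>.052)&(w[:,1]*sg<.08)&(C[:,2]>.052)&(C[:,2]<.064)
        print(" tab",sg,t.sum(),np.median(w[t],0),w[t].min(0),w[t].max(0))
    # screen y: bottom beams
    t=(C[:,2]>.085)&(C[:,2]<.1)&(abs(w[:,1])<.03); print(" beam y",w[t,1].min(),w[t,1].max())
    # tray
    t=(C[:,2]>.0075)&(C[:,2]<.013)&(C[:,1]<-.2)&(C[:,1]>-.4)&(C[:,0]>.4)
    r=cv2.minAreaRect((C[t,:2]*1000).astype(np.float32)); print(" tray",t.sum(),r)
```

```text
top yaw 5.13597 ends [-0.10771694 -0.1064026  -0.10639069] [0.10698308 0.10717979 0.10792309]
 origin by ends [ 0.51331171 -0.1327956 ]
 tab 1 20 [-0.02743209  0.06136165] [-0.03060363  0.05343389] [-0.02432271  0.06937271]
 tab -1 19 [ 0.02597916 -0.06121275] [ 0.02246958 -0.06901122] [ 0.02896894 -0.0528268 ]
 beam y -0.016458358744907402 0.01619959924187955
 tray 253 ((543.8613891601562, -294.2738037109375), (195.08518981933594, 154.1188201904297), 87.05398559570312)
scene yaw 4.8391814 ends [-0.09980882 -0.0987282  -0.09765945] [0.1212177  0.12258669 0.1236356 ]
 origin by ends [ 0.51092564 -0.133619  ]
 tab 1 13 [-0.0296411   0.06312851] [-0.03312266  0.05991867] [-0.0277222   0.06891125]
 tab -1 24 [ 0.02526475 -0.05944773] [ 0.01888225 -0.0678929 ] [ 0.0327358  -0.05209415]
 beam y -0.01649114788000396 0.016389367340320732
 tray 225 ((563.40869140625, -273.7730407714844), (196.5535430908203, 142.53399658203125), 2.972674608230591)
```

```bash
cat >> h.py <<'E'
from scipy.spatial.transform import Rotation as Ro
HO=np.array([.5125,-.133]); YAW=np.radians(5.0)
RH=Ro.from_euler('z',YAW).as_matrix()
def H(p): p=np.array(p,float); return RH@p+np.r_[HO,0]   # hatch->world
def Hi(p): return RH.T@(np.array(p)-np.r_[HO,0])
def ori(tau,zs=1,yaw=0):
    """tau deg: + = leaning out to +y; jaw z = zs * hatch x (yawed)"""
    t=np.radians(tau); x=np.array([0,-np.sin(t),-np.cos(t)]); z=np.array([zs,0,0.]); y=np.cross(z,x)
    return RH@Ro.from_euler('z',yaw,degrees=True).as_matrix()@np.c_[x,y,z]
def plan(p0,R0,p1,R1,minrows=1,maxd=6.0,maxr=10.5):
    rv=Ro.from_matrix(R0.T@R1).as_rotvec(degrees=True)
    n=max(minrows,int(np.ceil(max(np.linalg.norm(p1-p0)*100/maxd,np.linalg.norm(rv)/maxr))))
    r=np.round(rv/n,1); out=[];R=R0;p=np.array(p0,float)
    for i in range(n):
        d=np.round(R.T@(p0+(p1-p0)*(i+1)/n-p)*100,2)
        out.append((d.tolist(),r.tolist())); p=p+R@d/100; R=R@Ro.from_rotvec(r,degrees=True).as_matrix()
    return out,p,R
def cur():
    from plant import manip
    s=manip.state(); q=s["tool_rot"]
    return np.array(s["tool_pos"]),Ro.from_quat(np.r_[q[1:],q[0]]).as_matrix(),s
E
python3 - <<'E'
from h import *
T=np.load("pics/top0.npz");S=np.load("pics/scene0.npz")
p,R,s=cur(); print("R",R.round(3))
for nm,f in(("top",T),("scene",S)):
    C=cloud(f).reshape(-1,3)
    for n,c in dict(small=(.479,.10),large=(.421,.212)).items():
        q=C[(np.hypot(C[:,0]-c[0],C[:,1]-c[1])<.035)&(C[:,2]>.006)&(C[:,2]<.03)]
        t=q[q[:,2]>.016]; r=cv2.minEnclosingCircle((t[:,:2]*1000).astype(np.float32))
        print(nm,n,len(q),len(t),r,t.mean(0) if len(t) else 0)
z=onplane(T,[(130+582/2.5,170+45/2.5),(130+683/2.5,170+43/2.5),(130+687/2.5,170+142/2.5),(130+587/2.5,170+145/2.5)],.01)
print(z,z.mean(0),[np.linalg.norm(z[i]-z[i-1]) for i in range(4)])
C=cloud(T); t=C[170:245,355:415].reshape(-1,3); t=t[(t[:,2]>.0068)&(t[:,2]<.014)&(t[:,0]<.64)]; print(len(t),cv2.minAreaRect((t[:,:2]*1000).astype(np.float32)))
# gem boxes zoom
for nm,u,v in(("top",(180,255),(205,260)),):
    a=cv2.imread(f"pics/{nm}0.png")[v[0]:v[1],u[0]:u[1]]; cv2.imwrite("pics/box.png",cv2.resize(a,None,fx=10,fy=10,interpolation=cv2.INTER_CUBIC))
E
```

```text
R [[-0.001 -0.96   0.281]
 [-0.002  0.281  0.96 ]
 [-1.     0.    -0.002]]
top small 165 148 ((482.68402099609375, 104.25159454345703), 19.01393699645996) [0.48313056 0.10427877 0.0190995 ]
top large 221 192 ((424.56610107421875, 217.5455780029297), 22.5512638092041) [0.42437745 0.21718173 0.01969833]
scene small 148 99 ((478.2906494140625, 103.55470275878906), 21.52556037902832) [0.47885831 0.1029874  0.01932611]
scene large 174 118 ((422.63458251953125, 214.4386749267578), 23.7426700592041) [0.41998348 0.21525618 0.01919808]
[[ 0.57568398 -0.23520877  0.01      ]
 [ 0.57889737 -0.34586993  0.01      ]
 [ 0.47074429 -0.34800659  0.01      ]
 [ 0.46668876 -0.23951708  0.01      ]] [ 0.5230036  -0.29215059  0.01      ] [np.float64(0.10908034080706513), np.float64(0.1107078041098996), np.float64(0.10817418126019776), np.float64(0.10856529215947883)]
290 ((548.8497924804688, -280.9664611816406), (158.17977905273438, 128.06544494628906), 2.9384982585906982)
```

View pics/box.png

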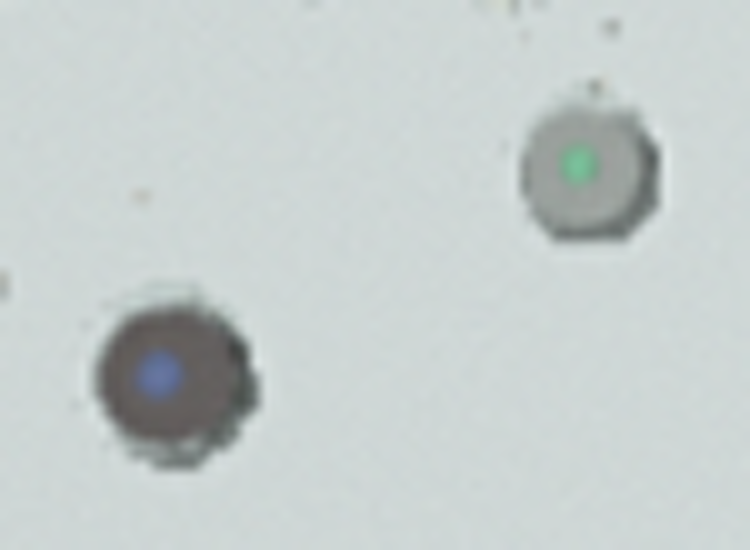

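```bash
cat > pl.py <<'E'
import sys,json
from h import *
# usage: pl.py x y z tau [zs] [yaw] [minrows] hatch-frame in mm
a=[float(v) for v in sys.argv[1:]]
p,R,s=cur()
zs=a[4] if len(a)>4 else 1; yaw=a[5] if len(a)>5 else 0; mr=int(a[6]) if len(a)>6 else 1
print("t",round(s["time"],2),"hatch p",(Hi(p)*1000).round(1),"j",np.round(s["joint_pos"],2),"F",np.round(s["contact_force"],1),"g",round(s["gripper_width"],3))
o,p1,R1=plan(p,R,H(np.array(a[:3])/1000),ori(a[3],zs,yaw),mr)
for d,r in o: print(d,r)
E
python3 pl.py 8 62 180 45
```

```text
t 0.1 hatch p [-272.   758.9  230.2] j [ 1.17  0.05  1.61  0.    1.48 -0.12] F [-0.1 -0.9 -0.5] g 1.005
[0.39, -3.96, -4.21] [5.0, 2.1, -3.0]
[0.76, -4.27, -3.83] [5.0, 2.1, -3.0]
[1.12, -4.55, -3.41] [5.0, 2.1, -3.0]
[1.48, -4.75, -2.96] [5.0, 2.1, -3.0]
[1.83, -4.9, -2.47] [5.0, 2.1, -3.0]
[2.18, -5.0, -1.97] [5.0, 2.1, -3.0]
[2.49, -5.02, -1.44] [5.0, 2.1, -3.0]
[2.81, -4.98, -0.91] [5.0, 2.1, -3.0]
[3.08, -4.88, -0.38] [5.0, 2.1, -3.0]
[3.35, -4.73, 0.17] [5.0, 2.1, -3.0]
[3.56, -4.51, 0.7] [5.0, 2.1, -3.0]
[3.77, -4.23, 1.21] [5.0, 2.1, -3.0]
[3.92, -3.9, 1.71] [5.0, 2.1, -3.0]
```

```bash
python3 -m inch '[{"fingers":-1,"delta_pos":[0.4,-4,-4.2],"twist":[5,2.1,-3]},{"fingers":-1,"delta_pos":[0.8,-4.3,-3.8],"twist":[5,2.1,-3]},{"fingers":-1,"delta_pos":[1.1,-4.5,-3.4],"twist":[5,2.1,-3]},{"fingers":-1,"delta_pos":[1.5,-4.7,-3],"twist":[5,2.1,-3]},{"fingers":-1,"delta_pos":[1.8,-4.9,-2.5],"twist":[5,2.1,-3]}]'; python3 pl.py 8 62 180 45
```

```text
time: 0.72
tool_pos: [0.3061, 0.3405, 0.2109]
tool_rot: [0.64, -0.398, 0.633, 0.173]
contact_force: [-0.1, -0.5, -0.2]
gripper_width: -0.003
t 0.72 hatch p [-164.3  489.7  210.9] j [ 0.85 -0.24  1.94 -0.29  1.57  0.03] F [-0.1 -0.5 -0.2] g -0.003
[2.18, -4.99, -1.95] [5.0, 2.0, -3.0]
[2.49, -5.01, -1.42] [5.0, 2.0, -3.0]
[2.8, -4.97, -0.9] [5.0, 2.0, -3.0]
[3.08, -4.88, -0.37] [5.0, 2.0, -3.0]
[3.33, -4.71, 0.17] [5.0, 2.0, -3.0]
[3.56, -4.5, 0.68] [5.0, 2.0, -3.0]
[3.76, -4.22, 1.2] [5.0, 2.0, -3.0]
[3.91, -3.9, 1.69] [5.0, 2.0, -3.0]
```

```bash
python3 -m inch '[{"fingers":-1,"delta_pos":[2.2,-5,-1.9],"twist":[5,2,-3]},{"fingers":-1,"delta_pos":[2.5,-5,-1.4],"twist":[5,2,-3]},{"fingers":-1,"delta_pos":[2.8,-5,-0.9],"twist":[5,2,-3]},{"fingers":-1,"delta_pos":[3.1,-4.9,-0.4],"twist":[5,2,-3]},{"fingers":-1,"delta_pos":[3.3,-4.7,0.2],"twist":[5,2,-3]}]'; python3 pl.py 8 62 160 45
```

```text
time: 1.35
tool_pos: [0.4381, 0.0843, 0.1909]
tool_rot: [0.671, -0.342, 0.652, -0.086]
contact_force: [0.4, 0.7, -0.0]
gripper_width: -0.004
t 1.35 hatch p [-55.2 222.9 190.9] j [ 0.38 -0.26  2.06 -0.61  1.47  0.1 ] F [ 0.4  0.7 -0. ] g -0.004
[4.09, -4.13, 0.69] [5.0, 2.1, -3.1]
[4.27, -3.83, 1.2] [5.0, 2.1, -3.1]
[4.41, -3.46, 1.67] [5.0, 2.1, -3.1]
```

```bash
python3 -m inch '[{"fingers":-1,"delta_pos":[4.1,-4.1,0.7],"twist":[5,2.1,-3.1]},{"fingers":-1,"delta_pos":[4.3,-3.8,1.2],"twist":[5,2.1,-3.1]},{"fingers":-1,"delta_pos":[4.4,-3.5,1.7],"twist":[5,2.1,-3.1]}]'; python3 pl.py 8 56 44 45
python3 - <<'E'
from plant import viewer
import cv2,numpy as np
for n in("scene","top"):
    f=viewer.grab_frame(n); cv2.imwrite(f"pics/{n}1.png",f["pixels"]);np.savez(f"pics/{n}1.npz",**f)
a=cv2.imread("pics/scene1.png")[100:310,150:450]; cv2.imwrite("pics/scene1z.png",cv2.resize(a,None,fx=2.6,fy=2.6,interpolation=cv2.INTER_CUBIC))
E
```

```text
time: 1.72
tool_pos: [0.5158, -0.0702, 0.1591]
tool_rot: [0.664, -0.298, 0.641, -0.243]
contact_force: [1.0, 0.4, 0.8]
gripper_width: -0.002
t 1.73 hatch p [  8.7  62.3 159.1] j [ 0.1  -0.06  2.   -0.82  1.33  0.28] F [1.  0.4 0.8] g -0.002
[4.29, 3.85, -0.04] [-0.1, -0.0, 0.0]
[4.29, 3.85, -0.03] [-0.1, -0.0, 0.0]
```

View pics/scene1z.png

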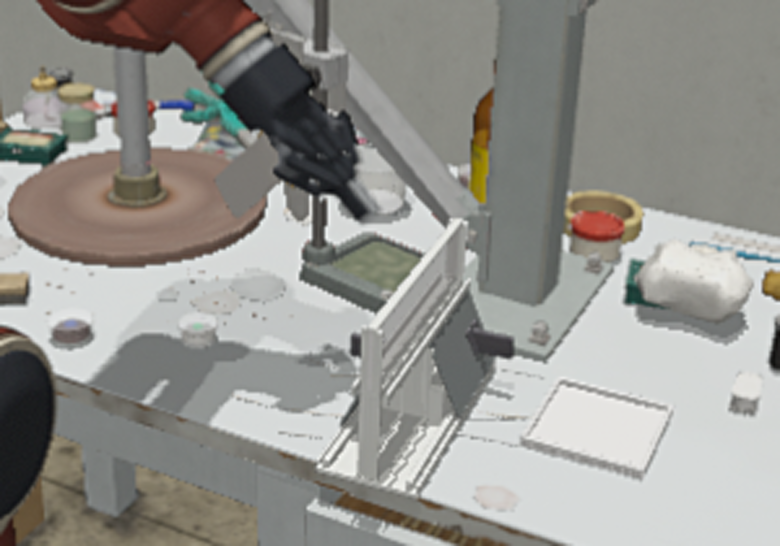

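View pics/top1.png

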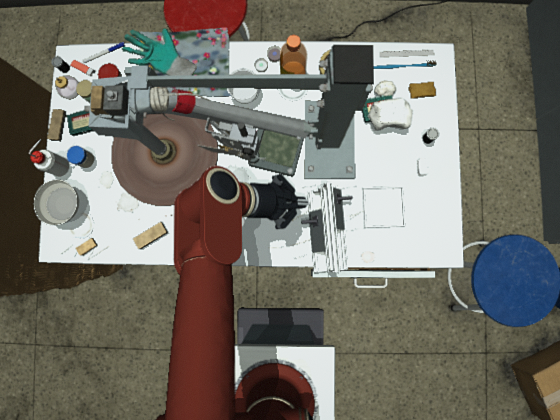

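```bash
python3 -m inch '[{"fingers":-1,"delta_pos":[4.3,3.9,0],"twist":[0,0,0]},{"fingers":-1,"delta_pos":[4.3,3.8,0],"twist":[0,0,0]}]'; python3 pl.py -55 56 44 45 1 0 2
```

```text
time: 2.08
tool_pos: [0.5166, -0.0744, 0.044]
tool_rot: [0.665, -0.298, 0.64, -0.242]
contact_force: [1.0, -0.0, 0.4]
gripper_width: -0.002
t 2.08 hatch p [ 9.2 58.1 44. ] j [ 0.1   0.13  2.03 -0.87  1.17  0.45] F [ 1.  -0.   0.4] g -0.002
[0.07, -0.08, -3.21] [-0.0, 0.1, -0.0]
[0.07, -0.08, -3.21] [-0.0, 0.1, -0.0]
```

```bash
python3 -m inch '[{"fingers":-1,"delta_pos":[0,0,-1.8],"twist":[0,0,0]},{"fingers":-1,"delta_pos":[0,0,-1.8],"twist":[0,0,0]},{"fingers":-1,"delta_pos":[0,0,-1.5],"twist":[0,0,0]}]'; python3 pl.py -60 56 44 45 1 0 2
```

```text
time: 2.45
tool_pos: [0.4648, -0.0786, 0.0443]
tool_rot: [0.665, -0.299, 0.641, -0.241]
contact_force: [3.9, -0.0, -2.3]
gripper_width: 0.004
t 2.45 hatch p [-42.8  58.3  44.3] j [ 0.1   0.01  2.15 -0.88  1.17  0.45] F [ 3.9 -0.  -2.3] g 0.004
[0.09, -0.07, -0.86] [0.0, 0.0, -0.0]
[0.09, -0.07, -0.86] [0.0, 0.0, -0.0]
```

```bash
python3 -m inch '[{"fingers":-1,"delta_pos":[0,0,-0.8],"twist":[0,0,0]},{"fingers":-1,"delta_pos":[0,0,-0.6],"twist":[0,0,0]}]'; python3 -m inch '[{"fingers":-1,"delta_pos":[0,0,-0.3],"twist":[0,0,0]}]';  python3 -m inch '[{"fingers":-1,"delta_pos":[0,0,-0.3],"twist":[0,0,0]}]';python3 pl.py -60 56 44 45 1 0 2
```

```text
time: 2.7
tool_pos: [0.4513, -0.0801, 0.045]
tool_rot: [0.665, -0.299, 0.641, -0.241]
contact_force: [1.8, 0.6, -1.8]
gripper_width: 0.002
time: 2.82
tool_pos: [0.4485, -0.0805, 0.0451]
tool_rot: [0.665, -0.299, 0.641, -0.242]
contact_force: [2.0, 1.9, -0.7]
gripper_width: -0.004
time: 2.95
tool_pos: [0.4464, -0.0807, 0.0452]
tool_rot: [0.665, -0.299, 0.64, -0.241]
contact_force: [8.1, 1.7, -2.6]
gripper_width: -0.002
t 2.95 hatch p [-61.3  57.9  45.2] j [ 0.1  -0.03  2.2  -0.88  1.17  0.45] F [ 8.1  1.7 -2.6] g -0.002
[0.11, -0.02, 0.07] [-0.0, 0.1, -0.0]
[0.11, -0.03, 0.06] [-0.0, 0.1, -0.0]
```

```bash
python3 -m inch '[{"fingers":-1,"delta_pos":[-0.5,0,1],"twist":[0,0,0]},{"fingers":-0.3,"delta_pos":[-5,0,0.5],"twist":[0,0,0]},{"fingers":0.3,"delta_pos":[-6,0,0],"twist":[0,0,0]}]'
python3 - <<'E'
from h import *
b=Hi([.481,.1035,0])*1000; print("box hatch",b.round(1))
E
python3 pl.py -11 283 65 45
```

```text
time: 3.32
tool_pos: [0.4524, 0.0016, 0.1264]
tool_rot: [0.663, -0.299, 0.642, -0.242]
contact_force: [0.9, 0.2, 0.3]
gripper_width: 0.421
box hatch [-10.8 238.3   0. ]
t 3.33 hatch p [-48.2 139.3 126.4] j [ 0.27 -0.1   2.1  -0.78  1.4   0.43] F [0.9 0.2 0.3] g 0.421
[-1.95, 4.83, 1.23] [0.0, -0.1, 0.0]
[-1.94, 4.83, 1.24] [0.0, -0.1, 0.0]
[-1.95, 4.83, 1.24] [0.0, -0.1, 0.0]
```

```bash
python3 -m inch '[{"fingers":0.3,"delta_pos":[-2,4.8,1.2],"twist":[0,0,0]},{"fingers":0.3,"delta_pos":[-1.9,4.8,1.2],"twist":[0,0,0]},{"fingers":0.3,"delta_pos":[-1.9,4.9,1.3],"twist":[0,0,0]}]'; python3 pl.py -11 255.5 28 45;  python3 - <<'E'
from plant import viewer
import cv2,numpy as np
for n in("scene","top"):
    f=viewer.grab_frame(n); cv2.imwrite(f"pics/{n}2.png",f["pixels"]);np.savez(f"pics/{n}2.npz",**f)
a=cv2.imread("pics/scene2.png")[160:300,130:330]; b=cv2.imread("pics/top2.png")[160:300,150:350]
cv2.imwrite("pics/z2.png",np.hstack([cv2.resize(x,(400,280),interpolation=cv2.INTER_CUBIC) for x in(a,b)]))
E
```

```text
time: 3.7
tool_pos: [0.4778, 0.1493, 0.0643]
tool_rot: [0.664, -0.299, 0.641, -0.242]
contact_force: [0.6, -0.0, 0.8]
gripper_width: 0.654
t 3.7 hatch p [ -9.9 284.3  64.3] j [ 0.52  0.22  1.88 -0.7   1.47  0.66] F [ 0.6 -0.   0.8] g 0.654
[4.6, 0.54, -0.1] [-0.0, -0.0, 0.0]
```

View pics/z2.png

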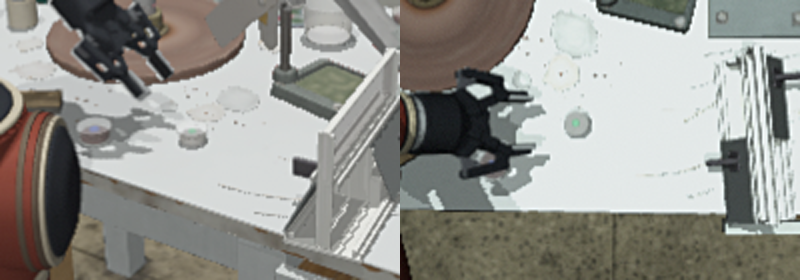

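Run:
```python
from h import *
p,R,s=cur()
for n in("top","scene"):
    f=np.load(f"pics/{n}2.npz"); C=cloud(f).reshape(-1,3)
    q=(C-p)@R*1000
    m=(q[:,0]>-60)&(q[:,0]<15)&(abs(q[:,1])<25)&(abs(q[:,2])<65)&(C[:,2]>.03)
    q=q[m]
    for sg in(1,-1):
        t=q[q[:,2]*sg>0]; print(n,sg,len(t)); 
        if len(t): print(" x pct",np.percentile(t[:,0],[50,95,99,100]).round(1)," y",np.percentile(t[:,1],[2,98]).round(1)," z",np.percentile(t[:,2],[2,98]).round(1)); tt=t[t[:,0]>-25]; print(' tip z',np.percentile(tt[:,2],[5,95]).round(1),'y',np.percentile(tt[:,1],[5,95]).round(1))
```

```text
top 1 134
 x pct [-43.2 -11.8  -6.4  -5.5]  y [-11.4  10.6]  z [29.5 58.3]
 tip z [29.5 42.1] y [-8.6  2. ]
top -1 131
 x pct [-46.8 -14.1  -7.8  -6.1]  y [-10.7  11.7]  z [-55.2 -27.7]
 tip z [-39.1 -28.2] y [-9.3  4.1]
scene 1 203
 x pct [-36.7  -9.6  -6.5  -5.9]  y [-15.8   9.5]  z [24.  50.9]
 tip z [24.3 33.9] y [-13.1   5.7]
scene -1 222
 x pct [-37.1  -9.3  -6.8  -6.1]  y [-15.2   8.6]  z [-60.5 -28.9]
 tip z [-41.8 -28.9] y [-13.5   6.1]
```

```bash
python3 pl.py -9.5 233.5 8.5 45 1 0 3
```

```text
t 3.8 hatch p [-10.5 285.5  61.6] j [ 0.52  0.23  1.88 -0.7   1.46  0.66] F [0.1 0.1 0.3] g 0.65
[2.48, 0.03, 0.04] [0.1, -0.0, 0.0]
[2.47, 0.03, 0.04] [0.1, -0.0, 0.0]
[2.48, 0.02, 0.04] [0.1, -0.0, 0.0]
```

```bash
python3 -m inch '[{"fingers":0.3,"delta_pos":[2.5,0,0],"twist":[0,0,0]},{"fingers":0.3,"delta_pos":[2.5,0,0],"twist":[0,0,0]},{"fingers":0.3,"delta_pos":[1.5,0,0.1],"twist":[0,0,0]},{"fingers":0.3,"delta_pos":[0,0,0],"twist":[0,0,0]}]'; python3 pl.py -9.5 233.5 8.5 45
```

```text
time: 4.3
tool_pos: [0.4818, 0.1009, 0.018]
tool_rot: [0.663, -0.299, 0.642, -0.242]
contact_force: [0.7, -0.4, 0.1]
gripper_width: 0.651
t 4.3 hatch p [-10.2 235.6  18. ] j [ 0.43  0.26  1.94 -0.75  1.35  0.67] F [ 0.7 -0.4  0.1] g 0.651
[0.82, 0.52, 0.07] [0.0, -0.2, 0.0]
```

```bash
python3 -m inch '[{"fingers":0.3,"delta_pos":[0.8,0.5,0.1],"twist":[0,0,0]},{"fingers":0.3,"delta_pos":[0,0,0],"twist":[0,0,0]}]'; python3 pl.py -9.5 233.5 8.5 45;  python3 - <<'E'
from plant import viewer
import cv2,numpy as np
for n in("scene","top"):
    f=viewer.grab_frame(n); cv2.imwrite(f"pics/{n}3.png",f["pixels"]);np.savez(f"pics/{n}3.npz",**f)
a=cv2.imread("pics/scene3.png")[190:260,160:260]; b=cv2.imread("pics/top3.png")[190:260,190:290]
cv2.imwrite("pics/z3.png",np.hstack([cv2.resize(x,(400,280),interpolation=cv2.INTER_CUBIC) for x in(a,b)]))
E
```

```text
time: 4.55
tool_pos: [0.4835, 0.1, 0.0091]
tool_rot: [0.664, -0.299, 0.641, -0.242]
contact_force: [0.6, -0.5, -0.0]
gripper_width: 0.652
t 4.55 hatch p [ -8.5 234.6   9.1] j [ 0.43  0.28  1.94 -0.75  1.34  0.68] F [ 0.6 -0.5 -0. ] g 0.652
[0.12, -0.04, -0.1] [0.0, -0.0, -0.0]
```

View pics/z3.png

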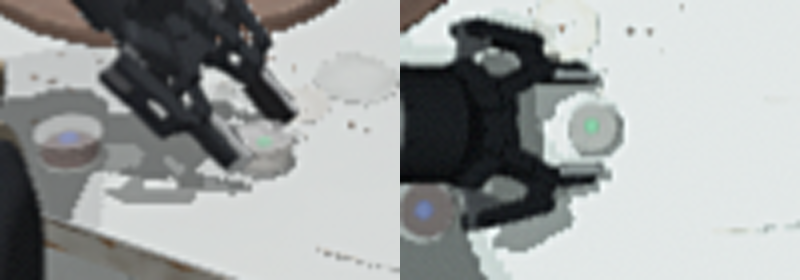

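```bash
python3 -m inch '[{"fingers":0.3,"delta_pos":[0.3,-0.3,0],"twist":[0,0,0]},{"fingers":-0.4,"delta_pos":[0,0,0],"twist":[0,0,0]},{"fingers":-0.6,"delta_pos":[0,0,0],"twist":[0,0,0]},{"fingers":-1,"delta_pos":[0,0,0],"twist":[0,0,0]},{"fingers":-1,"delta_pos":[0,0,0],"twist":[0,0,0]}]'; python3 pl.py -9.5 230 8.5 45;  python3 - <<'E'
from plant import viewer
import cv2,numpy as np
for n in("scene","top"):
    f=viewer.grab_frame(n); cv2.imwrite(f"pics/{n}4.png",f["pixels"]);np.savez(f"pics/{n}4.npz",**f)
a=cv2.imread("pics/scene4.png")[190:260,160:260]; b=cv2.imread("pics/top4.png")[190:260,190:290]
cv2.imwrite("pics/z4.png",np.hstack([cv2.resize(x,(400,280),interpolation=cv2.INTER_CUBIC) for x in(a,b)]))
E
```

```text
time: 5.28
tool_pos: [0.4843, 0.0958, 0.0098]
tool_rot: [0.665, -0.299, 0.641, -0.242]
contact_force: [-0.0, 1.4, 3.6]
gripper_width: 0.421
t 5.28 hatch p [ -8.1 230.4   9.8] j [ 0.42  0.27  1.94 -0.76  1.33  0.68] F [-0.   1.4  3.6] g 0.421
[0.12, 0.07, -0.14] [-0.0, 0.0, -0.0]
```

View pics/z4.png

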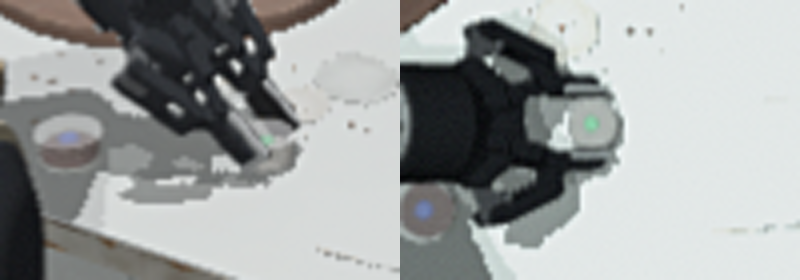

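```bash
python3 -m inch '[{"fingers":-1,"delta_pos":[0,0,0],"twist":[0,0,0]},{"fingers":-1,"delta_pos":[-0.7,-0.7,0],"twist":[0,0,0]},{"fingers":-1,"delta_pos":[-1.5,-1.5,0],"twist":[0,0,0]},{"fingers":-1,"delta_pos":[0,0,0],"twist":[0,0,0]}]'; python3 pl.py -9.5 230 8.5 45;  python3 - <<'E'
from plant import viewer
import cv2,numpy as np
for n in("scene","top"):
    f=viewer.grab_frame(n); cv2.imwrite(f"pics/{n}5.png",f["pixels"]);np.savez(f"pics/{n}5.npz",**f)
a=cv2.imread("pics/scene5.png")[190:260,160:260]; b=cv2.imread("pics/top5.png")[190:260,190:290]
cv2.imwrite("pics/z5.png",np.hstack([cv2.resize(x,(400,280),interpolation=cv2.INTER_CUBIC) for x in(a,b)]))
E
```

```text
time: 5.88
tool_pos: [0.4849, 0.0961, 0.0415]
tool_rot: [0.666, -0.298, 0.64, -0.241]
contact_force: [0.6, 0.3, -0.7]
gripper_width: 0.419
t 5.88 hatch p [ -7.5 230.6  41.5] j [ 0.42  0.21  1.94 -0.75  1.37  0.64] F [ 0.6  0.3 -0.7] g 0.419
[2.38, 2.29, -0.21] [-0.1, 0.1, -0.1]
```

View pics/z5.png

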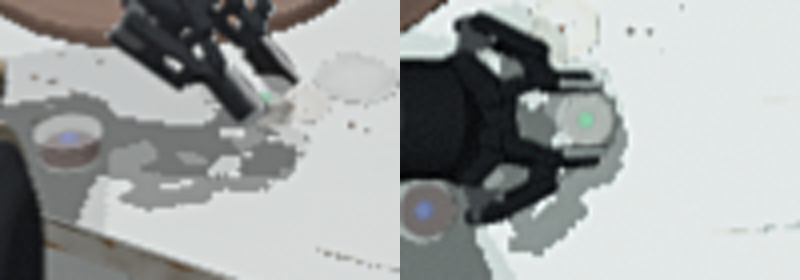

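Run:
```python
from h import *
p,R,s=cur(); ph=Hi(p)*1000
for n in("top","scene"):
    f=np.load(f"pics/{n}5.npz"); C=cloud(f).reshape(-1,3)
    q=((C-np.r_[HO,0])@RH)*1000-ph
    m=(abs(q[:,0])<17)&(q[:,1]>-18)&(q[:,1]<32)&(q[:,2]>2)&(q[:,2]<22)
    t=q[m]; A=np.c_[t[:,:2],np.ones(len(t))]
    for _ in range(3):
        c=np.linalg.lstsq(A,t[:,2],rcond=None)[0]; r=abs(t[:,2]-A@c); k=r<3; A=A[k];t=t[k]
    print(n,len(t),"slope deg",np.degrees(np.arctan(c[:2])).round(1),"z0",c[2].round(1),t.min(0).round(1),t.max(0).round(1),cv2.minEnclosingCircle(t[:,:2].astype(np.float32)))
    # mean top at centre
```

```text
top 131 slope deg [-2.6  3.5] z0 9.7 [-15.  -10.3   6.2] [17.  26.8 14.2] ((1.2406169176101685, 8.821207046508789), 19.287059783935547)
scene 62 slope deg [3.8 3.5] z0 11.0 [-12.8 -11.1   7.7] [16.8 22.2 15.7] ((3.76731538772583, 7.4035325050354), 18.948070526123047)
```

```bash
python3 - <<'E'
from h import *
for n in("top0","scene0"):
    C=cloud(np.load(f"pics/{n}.npz")).reshape(-1,3); q=((C-np.r_[HO,0])@RH)*1000
    m=(q[:,0]>-40)&(q[:,0]<40)&(abs(q[:,1])<50)&(q[:,2]<170); q=q[m]
    for y in range(-46,48,3):
        t=q[(q[:,1]>=y)&(q[:,1]<y+3)]
        if len(t): print(n,y,len(t),t[:,2].min().round(),np.median(t[:,2]).round(),t[:,2].max().round())
E
python3 pl.py -2 90 45 45
```

```text
top0 -46 23 17.0 22.0 60.0
top0 -43 24 23.0 28.0 57.0
top0 -40 29 30.0 38.0 61.0
top0 -37 28 37.0 42.0 61.0
top0 -34 26 40.0 49.0 57.0
top0 -31 25 49.0 55.0 61.0
top0 -28 28 54.0 60.0 64.0
top0 -25 29 60.0 65.0 70.0
top0 -22 29 2.0 72.0 76.0
top0 -19 15 74.0 77.0 92.0
top0 -16 47 81.0 93.0 97.0
top0 -13 23 80.0 84.0 91.0
top0 -7 3 148.0 149.0 150.0
top0 -4 40 147.0 151.0 154.0
top0 -1 80 3.0 137.0 154.0
top0 2 103 -0.0 93.0 153.0
top0 5 39 4.0 92.0 97.0
top0 8 23 1.0 89.0 97.0
top0 11 33 1.0 83.0 96.0
top0 14 51 2.0 91.0 97.0
top0 17 37 1.0 73.0 84.0
top0 20 36 1.0 66.0 75.0
top0 23 34 1.0 61.0 68.0
top0 26 34 -0.0 54.0 61.0
top0 29 31 3.0 50.0 60.0
top0 32 30 2.0 42.0 59.0
top0 35 35 10.0 38.0 61.0
top0 38 41 1.0 27.0 59.0
top0 41 33 6.0 22.0 57.0
top0 44 40 -6.0 9.0 61.0
top0 47 33 -6.0 -0.0 58.0
scene0 -46 113 -533.0 14.0 60.0
scene0 -43 66 -532.0 25.0 56.0
scene0 -40 68 -534.0 32.0 58.0
scene0 -37 66 -538.0 38.0 57.0
scene0 -34 64 -566.0 44.0 59.0
scene0 -31 60 -566.0 50.0 61.0
scene0 -28 75 -566.0 54.0 64.0
scene0 -25 70 -569.0 61.0 69.0
scene0 -22 69 -567.0 69.0 78.0
scene0 -19
[... 261 characters left out ...]
0 -563.0 149.0
scene0 8 22 -571.0 -564.0 -557.0
scene0 11 23 -571.0 -564.0 -558.0
scene0 14 21 -570.0 -563.0 -559.0
scene0 17 25 -568.0 -563.0 -557.0
scene0 20 16 -568.0 -564.0 -559.0
scene0 23 23 -571.0 -564.0 -558.0
scene0 26 20 -568.0 -563.0 -561.0
scene0 29 21 -570.0 -564.0 -557.0
scene0 32 16 -571.0 -563.0 -560.0
scene0 35 6 -568.0 -564.0 -560.0
scene0 38 1 -563.0 -563.0 -563.0
scene0 41 1 -579.0 -579.0 -579.0
scene0 44 2 -578.0 -577.0 -576.0
scene0 47 2 -579.0 -578.0 -576.0
t 5.97 hatch p [ -8.8 230.3  40. ] j [ 0.42  0.21  1.94 -0.75  1.37  0.64] F [-0.1 -0.3 -0.4] g 0.421
[3.18, -3.43, 0.23] [0.0, -0.0, -0.0]
[3.19, -3.43, 0.22] [0.0, -0.0, -0.0]
[3.18, -3.42, 0.23] [0.0, -0.0, -0.0]
```

```bash
python3 -m inch '[{"fingers":-1,"delta_pos":[3,-3.5,0.2],"twist":[0,0,0]},{"fingers":-1,"delta_pos":[3.1,-3.5,0.3],"twist":[0,0,0]},{"fingers":-1,"delta_pos":[3.1,-3.5,0.2],"twist":[0,0,0]},{"fingers":-1,"delta_pos":[0,0,0],"twist":[0,0,0]}]'; python3 pl.py -1 70 42 48.5
python3 - <<'E'
from plant import viewer
import cv2,numpy as np
for n in("scene","top"):
    f=viewer.grab_frame(n); cv2.imwrite(f"pics/{n}6.png",f["pixels"]);np.savez(f"pics/{n}6.npz",**f)
a=cv2.imread("pics/scene6.png")[160:300,230:370]; b=cv2.imread("pics/top6.png")[160:300,220:360]
cv2.imwrite("pics/z6.png",np.hstack([cv2.resize(x,(400,400),interpolation=cv2.INTER_CUBIC) for x in(a,b)]))
E
```

```text
time: 6.48
tool_pos: [0.5019, -0.0449, 0.0486]
tool_rot: [0.663, -0.298, 0.642, -0.243]
contact_force: [-0.3, -0.9, -0.8]
gripper_width: 0.422
t 6.47 hatch p [-2.9 88.6 48.6] j [ 0.16  0.11  2.04 -0.85  1.22  0.48] F [-0.3 -0.9 -0.8] g 0.422
[1.78, -0.85, 0.19] [-0.1, -0.3, -3.5]
```

View pics/z6.png

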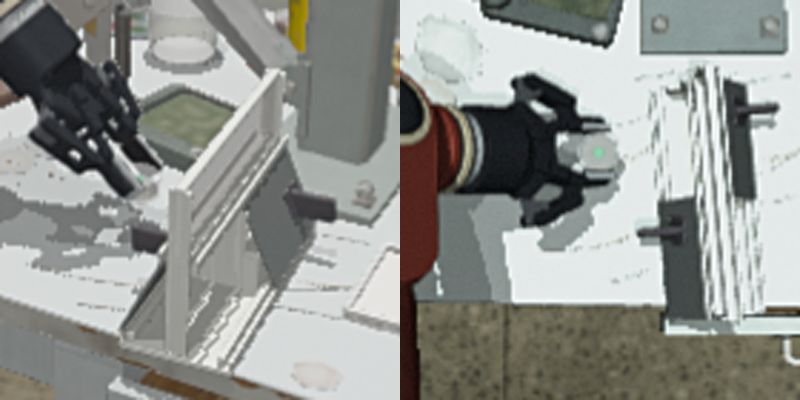

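```bash
python3 -m inch '[{"fingers":-1,"delta_pos":[1.8,-0.9,0.2],"twist":[0,-0.2,-3.5]},{"fingers":-1,"delta_pos":[0,0,0],"twist":[0,0,0]}]'
python3 - <<'E'
from h import *
from plant import viewer
p,R,s=cur(); ph=Hi(p)*1000
for n in("top","scene"):
    f=viewer.grab_frame(n); C=cloud(f).reshape(-1,3)
    q=((C-np.r_[HO,0])@RH)*1000-ph
    m=(abs(q[:,0])<16)&(q[:,1]>-15)&(q[:,1]<28)&(q[:,2]>4)&(q[:,2]<18)
    t=q[m]; A=np.c_[t[:,:2],np.ones(len(t))]
    for _ in range(3):
        c=np.linalg.lstsq(A,t[:,2],rcond=None)[0]; r=abs(t[:,2]-A@c); k=r<2.5; A=A[k];t=t[k]
    print(n,len(t),"slope deg",np.degrees(np.arctan(c[:2])).round(1),"z0",c[2].round(1),cv2.minEnclosingCircle(t[:,:2].astype(np.float32)))
E
python3 pl.py 0 30 34 48.5;python3 pl.py 0 -5 32 48.5
```

```text
time: 6.82
tool_pos: [0.5054, -0.0607, 0.0413]
tool_rot: [0.657, -0.319, 0.632, -0.26]
contact_force: [0.1, 0.3, -0.3]
gripper_width: 0.421
top 98 slope deg [-2.9 -2.6] z0 9.1 ((1.300594449043274, 9.045886993408203), 19.04578399658203)
scene 45 slope deg [ 0.2 -2.2] z0 10.8 ((-0.36804071068763733, 8.224480628967285), 17.00823211669922)
t 6.92 hatch p [ 0.3 72.8 42.6] j [ 0.15  0.15  2.04 -0.92  1.21  0.52] F [-0.3 -0.3 -0.6] g 0.42
[3.78, -2.2, -0.05] [0.1, 0.2, -0.1]
t 6.92 hatch p [ 0.3 72.8 42.6] j [ 0.15  0.15  2.04 -0.92  1.21  0.52] F [-0.3 -0.3 -0.6] g 0.42
[3.26, -2.19, -0.03] [0.1, 0.1, -0.0]
[3.27, -2.18, -0.02] [0.1, 0.1, -0.0]
```

```bash
python3 -m inch '[{"fingers":-1,"delta_pos":[3.2,-1.9,0],"twist":[0,0.1,0.8]},{"fingers":-1,"delta_pos":[0,0,0],"twist":[0,0,0]}]'; python3 pl.py 0 -4 32 47.5;python3 - <<'E'
from plant import viewer
import cv2,numpy as np
for n in("scene","top"):
    f=viewer.grab_frame(n); cv2.imwrite(f"pics/{n}7.png",f["pixels"]);np.savez(f"pics/{n}7.npz",**f)
a=cv2.imread("pics/scene7.png")[160:300,230:370]; b=cv2.imread("pics/top7.png")[160:300,220:360]
cv2.imwrite("pics/z7.png",np.hstack([cv2.resize(x,(400,400),interpolation=cv2.INTER_CUBIC) for x in(a,b)]))
E
```

```text
time: 7.18
tool_pos: [0.51, -0.0983, 0.0364]
tool_rot: [0.659, -0.313, 0.633, -0.257]
contact_force: [-0.6, 0.0, -0.9]
gripper_width: 0.427
t 7.17 hatch p [ 0.5 34.8 36.4] j [ 0.07  0.14  2.06 -0.94  1.15  0.48] F [-0.6  0.  -0.9] g 0.427
[3.16, -2.29, -0.05] [-0.1, 0.0, 0.1]
```

View pics/z7.png

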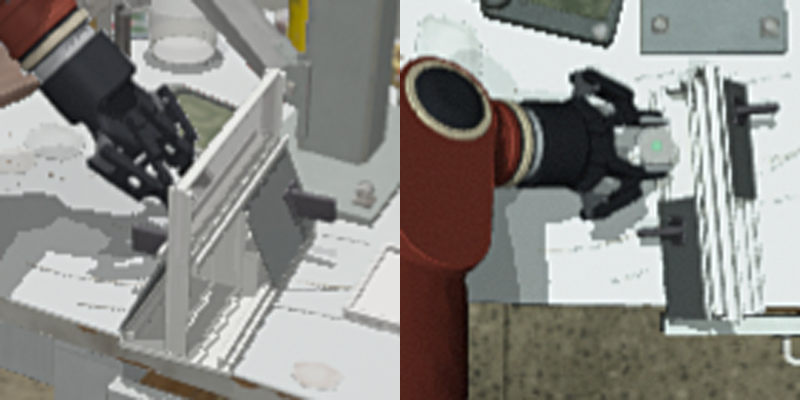

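```bash
python3 -m inch '[{"fingers":-1,"delta_pos":[1.6,-1.2,0],"twist":[0,0,0]},{"fingers":-1,"delta_pos":[1.5,-1.1,0],"twist":[0,0,0]},{"fingers":-1,"delta_pos":[0,0,0],"twist":[0,0,0]}]'; python3 pl.py 0 -4 17 47.5
```

```text
time: 7.65
tool_pos: [0.5133, -0.1365, 0.0323]
tool_rot: [0.659, -0.314, 0.633, -0.257]
contact_force: [-0.7, 0.7, -0.3]
gripper_width: 0.421
t 7.65 hatch p [ 0.5 -3.5 32.3] j [-0.01  0.14  2.06 -0.98  1.09  0.45] F [-0.7  0.7 -0.3] g 0.421
[1.06, 1.1, -0.05] [-0.0, 0.0, 0.2]
```

```bash
python3 -m inch '[{"fingers":-1,"delta_pos":[0.9,0.9,0],"twist":[0,0,0]},{"fingers":-1,"delta_pos":[0.1,0.1,0],"twist":[0,0,0]},{"fingers":-1,"delta_pos":[0,0,0],"twist":[0,0,0]}]'; python3 pl.py 0 -4 16 47.5;python3 - <<'E'
from plant import viewer
import cv2,numpy as np
for n in("scene","top"):
    f=viewer.grab_frame(n); cv2.imwrite(f"pics/{n}8.png",f["pixels"]);np.savez(f"pics/{n}8.npz",**f)
a=cv2.imread("pics/scene8.png")[160:300,230:370]; b=cv2.imread("pics/top8.png")[160:300,220:360]
cv2.imwrite("pics/z8.png",np.hstack([cv2.resize(x,(400,400),interpolation=cv2.INTER_CUBIC) for x in(a,b)]))
E
```

```text
time: 8.02
tool_pos: [0.5132, -0.1363, 0.0176]
tool_rot: [0.659, -0.314, 0.634, -0.257]
contact_force: [0.5, 0.6, -0.6]
gripper_width: 0.42
t 8.03 hatch p [ 0.4 -3.4 17.6] j [-0.01  0.17  2.06 -0.99  1.08  0.48] F [ 0.5  0.6 -0.6] g 0.42
[0.15, 0.08, -0.04] [0.1, 0.1, 0.2]
```

View pics/z8.png

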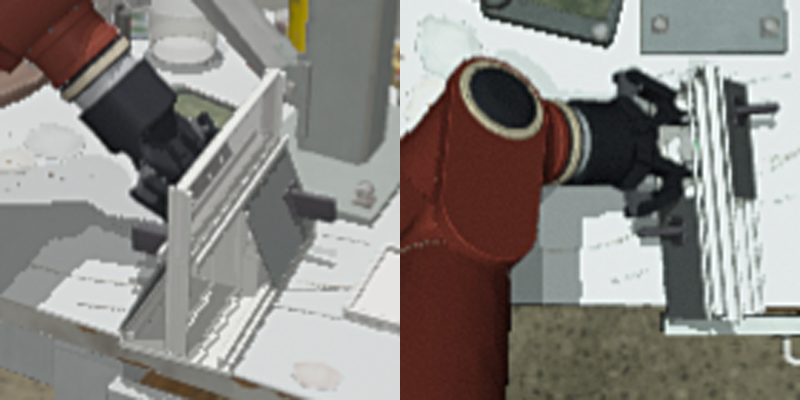

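```bash
python3 -m inch '[{"fingers":-1,"delta_pos":[0.1,0.1,0],"twist":[0,0,0]}]'; python3 -m inch '[{"fingers":-1,"delta_pos":[0.05,0.05,0],"twist":[0,0,0]},{"fingers":-1,"delta_pos":[0,0,0],"twist":[0,0,0]}]'
```

```text
time: 8.25
tool_pos: [0.5137, -0.1366, 0.017]
tool_rot: [0.659, -0.314, 0.633, -0.257]
contact_force: [0.4, 0.9, 0.8]
gripper_width: 0.418
time: 8.5
tool_pos: [0.5138, -0.1369, 0.0166]
tool_rot: [0.659, -0.314, 0.633, -0.257]
contact_force: [-1.1, 0.6, 3.5]
gripper_width: 0.421
```

```bash
python3 -m inch '[{"fingers":0.0,"delta_pos":[0,0,0],"twist":[0,0,0]},{"fingers":0.2,"delta_pos":[0,0,0],"twist":[0,0,0]},{"fingers":0.2,"delta_pos":[0,0,0],"twist":[0,0,0]}]'; python3 pl.py 0 -4 17 47.5
```

```text
time: 8.88
tool_pos: [0.5173, -0.1362, 0.0185]
tool_rot: [0.661, -0.314, 0.631, -0.257]
contact_force: [4.4, 6.4, 7.1]
gripper_width: 0.605
t 8.88 hatch p [ 4.5 -3.6 18.5] j [-0.01  0.18  2.06 -0.99  1.07  0.48] F [4.4 6.4 7.1] g 0.605
[0.13, 0.08, -0.45] [-0.1, 0.5, 0.2]
```

```bash
python3 -m inch '[{"fingers":0.2,"delta_pos":[-1.5,0,0],"twist":[0,0,0]},{"fingers":0.2,"delta_pos":[-3,0,0],"twist":[0,0,0]},{"fingers":0.2,"delta_pos":[-5,0,0],"twist":[0,0,0]},{"fingers":0,"delta_pos":[-5,0,0],"twist":[0,0,0]},{"fingers":-1,"delta_pos":[-1,0,0],"twist":[0,0,0]}]'
python3 - <<'E'
from plant import viewer
import cv2,numpy as np
for n in("scene","top"):
    f=viewer.grab_frame(n); cv2.imwrite(f"pics/{n}9.png",f["pixels"]);np.savez(f"pics/{n}9.npz",**f)
a=cv2.imread("pics/scene9.png")[160:300,230:370]; b=cv2.imread("pics/top9.png")[160:300,220:360]
cv2.imwrite("pics/z9.png",np.hstack([cv2.resize(x,(400,400),interpolation=cv2.INTER_CUBIC) for x in(a,b)]))
E
```

```text
time: 9.5
tool_pos: [0.5045, -0.0205, 0.1228]
tool_rot: [0.661, -0.314, 0.632, -0.256]
contact_force: [-0.5, -0.2, -0.2]
gripper_width: 0.303
```

View pics/z9.png

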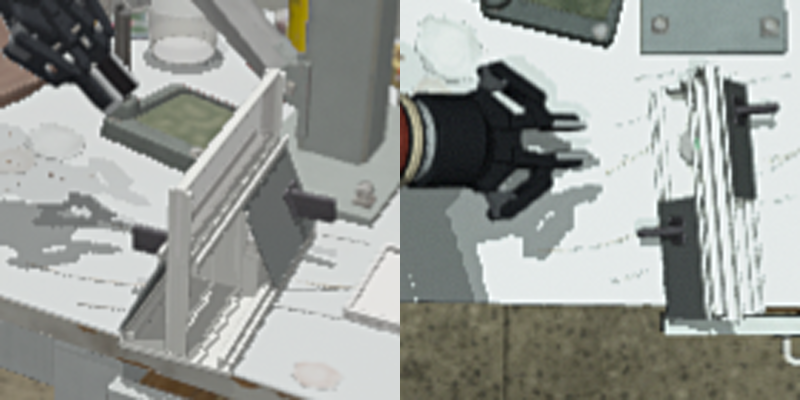

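Run:
```python
from h import *
f=np.load("pics/top9.npz")
print("green?",Hi(onplane(f,[(220+293/2.857,160+143/2.857)],.016)[0])*1000)
C=cloud(f).reshape(-1,3); q=((C-np.r_[HO,0])@RH)*1000
m=(abs(q[:,0])<35)&(abs(q[:,1])<32)&(q[:,2]>19)&(q[:,2]<34); t=q[m]
print(len(t),t.mean(0).round(1),t.min(0).round(1),t.max(0).round(1)); print(t.round(0)[:40].tolist())
a=f["pixels"][185:245,290:350]; cv2.imwrite("pics/z9b.png",cv2.resize(a,(600,600),interpolation=cv2.INTER_CUBIC))
```

```text
green? [ 1.94537387  7.76225262 16.        ]
67 [ 3.1 13.7 24.3] [-14.8   3.7  19.1] [19.6 23.5 29.1]
[[20.0, 6.0, 27.0], [18.0, 14.0, 24.0], [18.0, 11.0, 24.0], [18.0, 6.0, 22.0], [16.0, 17.0, 22.0], [15.0, 14.0, 23.0], [15.0, 11.0, 24.0], [14.0, 6.0, 25.0], [13.0, 20.0, 26.0], [13.0, 17.0, 22.0], [12.0, 14.0, 25.0], [12.0, 12.0, 25.0], [12.0, 6.0, 25.0], [11.0, 4.0, 27.0], [11.0, 22.0, 19.0], [10.0, 20.0, 23.0], [10.0, 17.0, 27.0], [10.0, 15.0, 27.0], [10.0, 12.0, 25.0], [9.0, 7.0, 24.0], [9.0, 4.0, 22.0], [8.0, 23.0, 25.0], [8.0, 20.0, 24.0], [7.0, 17.0, 25.0], [7.0, 15.0, 24.0], [7.0, 12.0, 25.0], [6.0, 7.0, 25.0], [6.0, 4.0, 25.0], [5.0, 23.0, 23.0], [5.0, 20.0, 22.0], [5.0, 18.0, 26.0], [4.0, 15.0, 26.0], [4.0, 12.0, 24.0], [4.0, 7.0, 24.0], [4.0, 4.0, 22.0], [2.0, 23.0, 24.0], [2.0, 21.0, 25.0], [2.0, 18.0, 29.0], [2.0, 15.0, 26.0], [2.0, 12.0, 23.0]]
```

View pics/z9b.png

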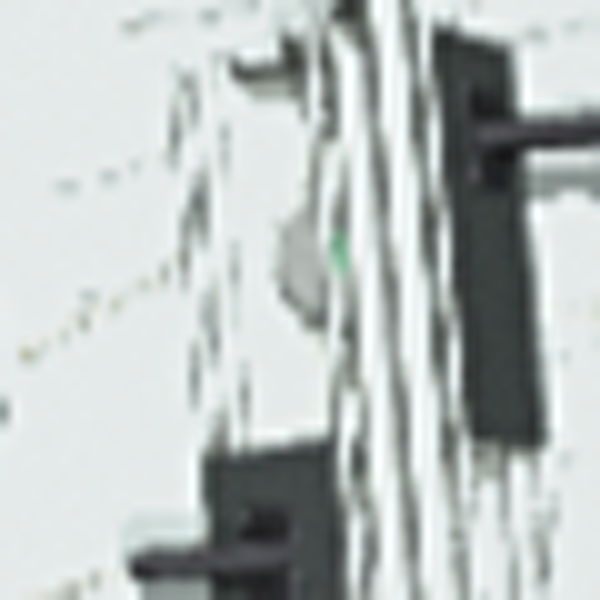

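```bash
python3 pl.py -112 100 90 45
```

```text
t 9.6 hatch p [  0.7 111.5 120.7] j [ 0.22  0.02  2.01 -0.85  1.36  0.43] F [ 0.8 -0.1  0.4] g 0.122
[1.44, 0.75, -5.64] [0.0, 0.1, 1.3]
[1.47, 0.72, -5.63] [0.0, 0.1, 1.3]
```

```bash
python3 -m inch '[{"fingers":-1,"delta_pos":[1.4,0.7,-5.6],"twist":[0,0,1.3]},{"fingers":-1,"delta_pos":[1.5,0.7,-5.6],"twist":[0,0,1.3]},{"fingers":-1,"delta_pos":[0,0,0],"twist":[0,0,0]}]'; python3 pl.py -112 58 45 45
```

```text
time: 9.98
tool_pos: [0.3843, -0.0464, 0.0839]
tool_rot: [0.66, -0.301, 0.645, -0.241]
contact_force: [0.4, 0.8, 0.2]
gripper_width: -0.0
t 9.97 hatch p [-120.1   97.4   83.9] j [ 0.2  -0.24  2.3  -0.81  1.32  0.42] F [0.4 0.8 0.2] g -0.0
[5.53, -0.03, 0.87] [0.4, -0.5, 0.1]
```

```bash
python3 -m inch '[{"fingers":-1,"delta_pos":[2.8,0,0.2],"twist":[0.4,-0.5,0]},{"fingers":-1,"delta_pos":[2.7,0,0.2],"twist":[0,0,0]},{"fingers":-1,"delta_pos":[0,0,0],"twist":[0,0,0]}]'; python3 pl.py 0 58 45 45 1 0 4
```

```text
time: 10.35
tool_pos: [0.3988, -0.0839, 0.0495]
tool_rot: [0.667, -0.298, 0.639, -0.243]
contact_force: [-0.7, -0.8, 0.8]
gripper_width: -0.0
t 10.35 hatch p [-109.    58.8   49.5] j [ 0.1  -0.17  2.31 -0.87  1.18  0.44] F [-0.7 -0.8  0.8] g -0.0
[0.11, 0.08, 2.72] [-0.1, 0.1, 0.0]
[0.1, 0.08, 2.73] [-0.1, 0.1, 0.0]
[0.09, 0.07, 2.72] [-0.1, 0.1, 0.0]
[0.09, 0.07, 2.73] [-0.1, 0.1, 0.0]
```

```bash
python3 -m inch '[{"fingers":-1,"delta_pos":[0.1,0.1,1.5],"twist":[0,0,0]},{"fingers":-1,"delta_pos":[0.1,0.1,2.5],"twist":[0,0,0]},{"fingers":-1,"delta_pos":[0.1,0,2.7],"twist":[0,0,0]},{"fingers":-1,"delta_pos":[0,0,2.7],"twist":[0,0,0]},{"fingers":-1,"delta_pos":[0,0,0.8],"twist":[0,0,0]}]'; python3 pl.py 8 58 45 45 1 0 1
```

```text
time: 10.98
tool_pos: [0.5031, -0.0741, 0.0493]
tool_rot: [0.668, -0.298, 0.637, -0.243]
contact_force: [-1.7, -0.2, 1.5]
gripper_width: 0.001
t 10.97 hatch p [-4.3 59.5 49.3] j [ 0.1   0.09  2.07 -0.88  1.17  0.45] F [-1.7 -0.2  1.5] g 0.001
[0.42, 0.21, 1.22] [-0.4, 0.5, 0.1]
```

```bash
python3 -m inch '[{"fingers":-1,"delta_pos":[0,0,0.6],"twist":[0,0,0]},{"fingers":-1,"delta_pos":[0,0,0.3],"twist":[0,0,0]}]';python3 -m inch '[{"fingers":-1,"delta_pos":[0,0,0.3],"twist":[0,0,0]}]';python3 -m inch '[{"fingers":-1,"delta_pos":[0,0,0.3],"twist":[0,0,0]}]'; python3 pl.py 8 58 45 45 1 0 1
```

```text
time: 11.22
tool_pos: [0.5107, -0.0734, 0.0493]
tool_rot: [0.668, -0.298, 0.637, -0.243]
contact_force: [-2.1, -0.8, 1.4]
gripper_width: 0.003
time: 11.35
tool_pos: [0.5137, -0.0731, 0.0493]
tool_rot: [0.668, -0.298, 0.637, -0.243]
contact_force: [-2.5, -0.5, 0.7]
gripper_width: -0.0
time: 11.48
tool_pos: [0.5167, -0.0728, 0.0493]
tool_rot: [0.668, -0.298, 0.637, -0.243]
contact_force: [-6.6, -1.6, 0.8]
gripper_width: 0.001
t 11.47 hatch p [ 9.4 59.6 49.3] j [ 0.1   0.12  2.04 -0.88  1.17  0.45] F [-6.6 -1.6  0.8] g 0.001
[0.41, 0.19, -0.15] [-0.4, 0.5, 0.1]
```

```bash
python3 -m inch '[{"fingers":-1,"delta_pos":[0,0,0.2],"twist":[0,0,0]}]'; python3 -m inch '[{"fingers":-1,"delta_pos":[0,0,0.15],"twist":[0,0,0]},{"fingers":-1,"delta_pos":[0,0,0],"twist":[0,0,0]}]'
```

```text
time: 11.6
tool_pos: [0.517, -0.073, 0.0491]
tool_rot: [0.667, -0.298, 0.638, -0.244]
contact_force: [-11.1, 1.7, 7.2]
gripper_width: -0.001
time: 11.85
tool_pos: [0.517, -0.073, 0.0489]
tool_rot: [0.665, -0.298, 0.639, -0.245]
contact_force: [-13.5, 2.9, 8.3]
gripper_width: -0.005
```

```bash
python3 -m inch '[{"fingers":-1,"delta_pos":[-0.3,0,-1],"twist":[0,0,0]},{"fingers":-1,"delta_pos":[-4,0,-0.5],"twist":[0,0,0]},{"fingers":-1,"delta_pos":[-6,-1,0],"twist":[0,0,0]},{"fingers":-1,"delta_pos":[-6,-2,0],"twist":[0,0,0]}]'
python3 - <<'E'
from h import *
from plant import viewer
for n in("scene0","top0"):
    C=cloud(np.load(f"pics/{n}.npz")).reshape(-1,3)
    for lo,hi in((.02,.06),(.06,.15),(.15,.3),(.3,.45),(.45,.7)):
        m=(C[:,2]>lo)&(C[:,2]<hi)&(C[:,0]>.585)&(C[:,0]<.95)&(C[:,1]<-.03)&(C[:,1]>-.35)
        t=C[m]
        if len(t)>5: print(n,lo,len(t),np.percentile(t,1,axis=0).round(3),np.percentile(t,99,axis=0).round(3))
for n in("scene","top"):
    f=viewer.grab_frame(n); cv2.imwrite(f"pics/{n}10.png",f["pixels"]);np.savez(f"pics/{n}10.npz",**f)
a=cv2.imread("pics/scene10.png")[160:300,230:370]; b=cv2.imread("pics/top10.png")[160:300,220:360]
cv2.imwrite("pics/z10.png",np.hstack([cv2.resize(x,(400,400),interpolation=cv2.INTER_CUBIC) for x in(a,b)]))
C=cloud(np.load("pics/top10.npz")).reshape(-1,3);q=((C-np.r_[HO,0])@RH)*1000
t=q[(q[:,1]>53)&(q[:,1]<75)&(q[:,2]>50)&(q[:,2]<64)&(abs(q[:,0])<110)]; print("outer tab",len(t),np.median(t,0))
t=q[(q[:,1]<-53)&(q[:,1]>-75)&(q[:,2]>50)&(q[:,2]<64)&(abs(q[:,0])<110)]; print("inner tab",len(t),np.median(t,0))
E
python3 pl.py 0 0 300 0
```

```text
time: 12.35
tool_pos: [0.4952, 0.0207, 0.1858]
tool_rot: [0.669, -0.299, 0.636, -0.242]
contact_force: [2.2, -0.6, -0.0]
gripper_width: -0.0
scene0 0.02 1474 [ 0.619 -0.348  0.02 ] [ 0.939 -0.033  0.06 ]
scene0 0.06 1780 [ 0.679 -0.342  0.06 ] [ 0.875 -0.031  0.148]
scene0 0.15 1835 [ 0.682 -0.176  0.151] [ 0.744 -0.109  0.299]
scene0 0.3 2906 [ 0.682 -0.186  0.303] [ 0.751 -0.035  0.448]
scene0 0.45 551 [ 0.683 -0.18   0.45 ] [ 0.755 -0.109  0.477]
top0 0.02 1346 [ 0.621 -0.348  0.02 ] [ 0.94  -0.039  0.06 ]
top0 0.06 1627 [ 0.681 -0.343  0.06 ] [ 0.918 -0.031  0.148]
top0 0.15 901 [ 0.685 -0.172  0.151] [ 0.921 -0.032  0.298]
top0 0.3 1980 [ 0.686 -0.183  0.305] [ 0.75  -0.032  0.448]
top0 0.45 1831 [ 0.686 -0.179  0.453] [ 0.755 -0.105  0.479]
outer tab 20 [26.88765341 61.00274479 57.29318178]
inner tab 18 [ 26.49498445 -60.82446531  57.07617171]
t 12.45 hatch p [  1.3 156.2 192.9] j [ 0.29 -0.08  1.95 -0.78  1.47  0.37] F [0.4 0.2 0.5] g -0.002
[0.69, -3.72, 0.01] [-0.0, 0.3, 9.0]
[0.1, -3.79, 0.01] [-0.0, 0.3, 9.0]
[-0.5, -3.75, 0.01] [-0.0, 0.3, 9.0]
[-1.07, -3.64, 0.01] [-0.0, 0.3, 9.0]
[-1.63, -3.41, 0.0] [-0.0, 0.3, 9.0]
```

View pics/z10.png

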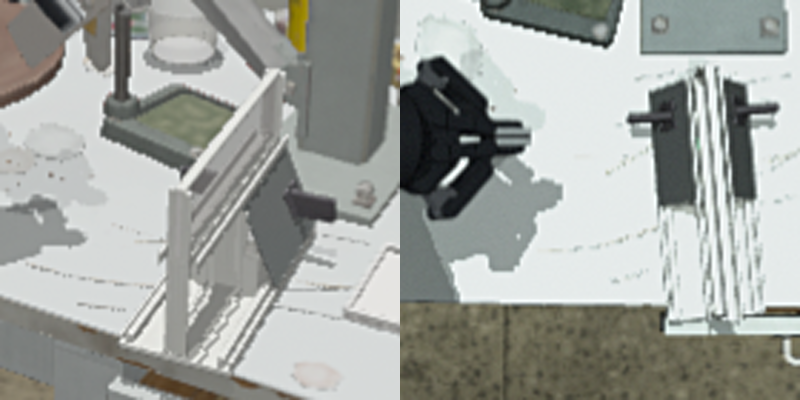

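```bash
python3 -m inch '[{"fingers":-1,"delta_pos":[0.7,-3.7,0],"twist":[0,0.3,9]},{"fingers":-1,"delta_pos":[0.1,-3.8,0],"twist":[0,0.3,9]},{"fingers":-1,"delta_pos":[-0.5,-3.8,0],"twist":[0,0.3,9]},{"fingers":-1,"delta_pos":[-1.1,-3.6,0],"twist":[0,0.3,9]},{"fingers":-1,"delta_pos":[-1.6,-3.4,0],"twist":[0,0,9]}]'; python3 pl.py 56 -130 180 -45
```

```text
time: 13.08
tool_pos: [0.5087, -0.137, 0.2938]
tool_rot: [0.706, -0.028, 0.707, 0.029]
contact_force: [0.6, -0.2, -0.1]
gripper_width: 0.002
t 13.07 hatch p [ -4.1  -3.7 293.8] j [-0.4  -0.21  1.76  0.    1.6  -0.49] F [ 0.6 -0.2 -0.1] g 0.002
[2.27, -2.52, 1.22] [-0.1, 0.0, 9.0]
[1.84, -2.85, 1.22] [-0.1, 0.0, 9.0]
[1.38, -3.11, 1.22] [-0.1, 0.0, 9.0]
[0.87, -3.28, 1.21] [-0.1, 0.0, 9.0]
[0.35, -3.38, 1.2] [-0.1, 0.0, 9.0]
```

```bash
python3 -m inch '[{"fingers":-1,"delta_pos":[2.2,-2.5,1.2],"twist":[-0.1,0,9]},{"fingers":-1,"delta_pos":[1.8,-2.9,1.2],"twist":[-0.1,0,9]},{"fingers":-1,"delta_pos":[1.4,-3.1,1.2],"twist":[-0.1,0,9]},{"fingers":-1,"delta_pos":[0.9,-3.3,1.2],"twist":[-0.1,0,9]},{"fingers":-1,"delta_pos":[0.4,-3.4,1.2],"twist":[0,0,9]}]'; python3 pl.py 58 -105 100 -45
```

```text
time: 13.7
tool_pos: [0.5788, -0.2587, 0.1779]
tool_rot: [0.64, 0.243, 0.665, 0.298]
contact_force: [0.4, 1.0, -0.1]
gripper_width: -0.003
t 13.7 hatch p [  55.1 -131.   177.9] j [-0.75  0.44  1.39  0.52  1.91 -0.81] F [ 0.4  1.  -0.1] g -0.003
[3.67, -1.84, 0.15] [-0.1, -0.0, -0.0]
[3.67, -1.84, 0.16] [-0.1, -0.0, -0.0]
```

```bash
python3 -m inch '[{"fingers":-1,"delta_pos":[3.7,-1.8,0.2],"twist":[0,0,0]},{"fingers":-1,"delta_pos":[3.7,-1.8,0.2],"twist":[0,0,0]},{"fingers":-1,"delta_pos":[0,0,0],"twist":[0,0,0]}]'; python3 pl.py 58 -58 48 -45;python3 - <<'E'
from plant import viewer
import cv2,numpy as np
for n in("scene","top"):
    f=viewer.grab_frame(n); cv2.imwrite(f"pics/{n}11.png",f["pixels"])
a=cv2.imread("pics/scene11.png")[100:310,150:450]; b=cv2.imread("pics/top11.png")[130:340,220:520]
cv2.imwrite("pics/z11.png",np.hstack([cv2.resize(x,(400,280),interpolation=cv2.INTER_CUBIC) for x in(a,b)]))
E
```

```text
time: 14.08
tool_pos: [0.5773, -0.2279, 0.0963]
tool_rot: [0.637, 0.245, 0.668, 0.298]
contact_force: [-0.0, 0.4, 0.1]
gripper_width: -0.005
t 14.07 hatch p [  56.3 -100.2   96.3] j [-0.72  0.49  1.47  0.52  1.78 -0.85] F [-0.   0.4  0.1] g -0.005
[3.2, -0.23, 0.11] [-0.2, -0.2, -0.1]
[3.2, -0.22, 0.1] [-0.2, -0.2, -0.1]
```

View pics/z11.png

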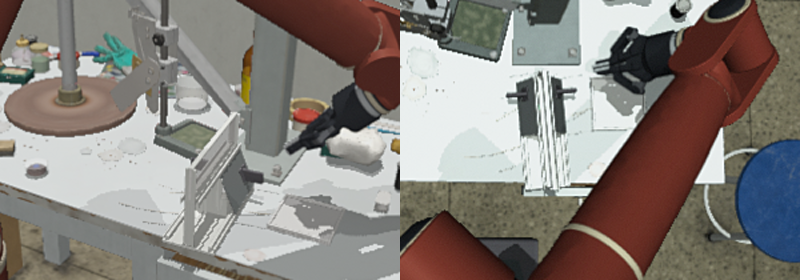

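```bash
python3 -m inch '[{"fingers":-1,"delta_pos":[3.2,-0.2,0.1],"twist":[-0.2,-0.2,0]},{"fingers":-1,"delta_pos":[3.2,-0.2,0.1],"twist":[-0.2,-0.2,0]},{"fingers":-1,"delta_pos":[0,0,0],"twist":[0,0,0]}]'; python3 pl.py -45 -58 48 -45 1 0 4
```

```text
time: 14.55
tool_pos: [0.5775, -0.187, 0.0533]
tool_rot: [0.643, 0.241, 0.663, 0.299]
contact_force: [0.1, -0.1, 0.0]
gripper_width: 0.0
t 14.55 hatch p [ 60.1 -59.4  53.3] j [-0.68  0.5   1.55  0.54  1.68 -0.87] F [ 0.1 -0.1  0. ] g 0.0
[0.11, -0.06, -2.63] [0.1, 0.0, 0.0]
[0.11, -0.06, -2.63] [0.1, 0.0, 0.0]
[0.11, -0.06, -2.62] [0.1, 0.0, 0.0]
[0.11, -0.07, -2.63] [0.1, 0.0, 0.0]
```

```bash
python3 -m inch '[{"fingers":-1,"delta_pos":[0.3,0.2,-1.2],"twist":[0,0,0]},{"fingers":-1,"delta_pos":[0.1,0,-2.2],"twist":[0,0,0]},{"fingers":-1,"delta_pos":[0.1,0,-2.6],"twist":[0,0,0]},{"fingers":-1,"delta_pos":[0.1,0,-2.6],"twist":[0,0,0]},{"fingers":-1,"delta_pos":[0,0,-1.5],"twist":[0,0,0]}]'; python3 pl.py -60 -58 48 -45 1 0 1
```

```text
time: 15.18
tool_pos: [0.4772, -0.1928, 0.0516]
tool_rot: [0.645, 0.24, 0.662, 0.298]
contact_force: [3.1, -1.3, 2.3]
gripper_width: 0.002
t 15.18 hatch p [-40.4 -56.5  51.6] j [-0.79  0.34  1.75  0.48  1.68 -0.98] F [ 3.1 -1.3  2.3] g 0.002
[0.13, -0.35, -1.96] [0.3, 0.5, 0.3]
```

```bash
python3 -m inch '[{"fingers":-1,"delta_pos":[0,0,-1],"twist":[0,0,0]},{"fingers":-1,"delta_pos":[0,0,-0.4],"twist":[0,0,0]}]';python3 -m inch '[{"fingers":-1,"delta_pos":[0,0,-0.4],"twist":[0,0,0]}]';python3 -m inch '[{"fingers":-1,"delta_pos":[0,0,-0.3],"twist":[0,0,0]}]'; python3 pl.py -60 -58 48 -45 1 0 1
```

```text
time: 15.42
tool_pos: [0.4628, -0.1925, 0.0497]
tool_rot: [0.643, 0.241, 0.662, 0.299]
contact_force: [2.6, -1.6, 1.6]
gripper_width: 0.001
time: 15.55
tool_pos: [0.4589, -0.1924, 0.0493]
tool_rot: [0.643, 0.241, 0.663, 0.299]
contact_force: [1.9, -0.7, 0.8]
gripper_width: 0.002
time: 15.68
tool_pos: [0.456, -0.1925, 0.0491]
tool_rot: [0.643, 0.241, 0.663, 0.299]
contact_force: [8.0, -0.5, 0.5]
gripper_width: -0.0
t 15.68 hatch p [-61.4 -54.4  49.1] j [-0.81  0.32  1.79  0.46  1.68 -1.01] F [ 8.  -0.5  0.5] g -0.0
[-0.18, -0.34, 0.14] [0.2, 0.3, 0.1]
```

```bash
python3 -m inch '[{"fingers":-1,"delta_pos":[-0.3,0,1],"twist":[0,0,0]},{"fingers":-0.5,"delta_pos":[-4,0,1.5],"twist":[0,0,0]},{"fingers":0.15,"delta_pos":[-4,0,1.5],"twist":[0,0,0]}]'; python3 pl.py 3.5 -67.6 78.8 -50
```

```text
time: 16.05
tool_pos: [0.5004, -0.2471, 0.108]
tool_rot: [0.642, 0.241, 0.664, 0.3]
contact_force: [1.2, -0.3, 0.9]
gripper_width: 0.421
t 16.05 hatch p [ -22.  -112.7  108. ] j [-0.82  0.37  1.6   0.47  1.8  -0.95] F [ 1.2 -0.3  0.9] g 0.421
[5.26, 1.11, 2.54] [0.2, 0.1, 5.0]
```

```bash
python3 -m inch '[{"fingers":0.15,"delta_pos":[2.6,0.6,1.3],"twist":[0.2,0.1,2.5]},{"fingers":0.15,"delta_pos":[2.6,0.6,1.3],"twist":[0,0,2.5]},{"fingers":0.15,"delta_pos":[0,0,0],"twist":[0,0,0]}]'; python3 pl.py 3.5 -10 31 -50;python3 - <<'E'
from plant import viewer
import cv2,numpy as np
for n in("scene","top"):
    f=viewer.grab_frame(n); cv2.imwrite(f"pics/{n}12.png",f["pixels"]);np.savez(f"pics/{n}12.npz",**f)
a=cv2.imread("pics/scene12.png")[180:290,270:400]; b=cv2.imread("pics/top12.png")[170:280,280:410]
cv2.imwrite("pics/z12.png",np.hstack([cv2.resize(x,(400,338),interpolation=cv2.INTER_CUBIC) for x in(a,b)]))
E
```

```text
time: 16.42
tool_pos: [0.5215, -0.1974, 0.0786]
tool_rot: [0.626, 0.271, 0.654, 0.327]
contact_force: [-0.7, -0.2, -0.3]
gripper_width: 0.576
t 16.43 hatch p [  3.4 -65.   78.6] j [-0.76  0.43  1.62  0.55  1.79 -0.93] F [-0.7 -0.2 -0.3] g 0.576
[3.64, -0.07, 0.02] [-0.0, -0.1, -0.1]
[3.63, -0.06, 0.01] [-0.0, -0.1, -0.1]
```

View pics/z12.png

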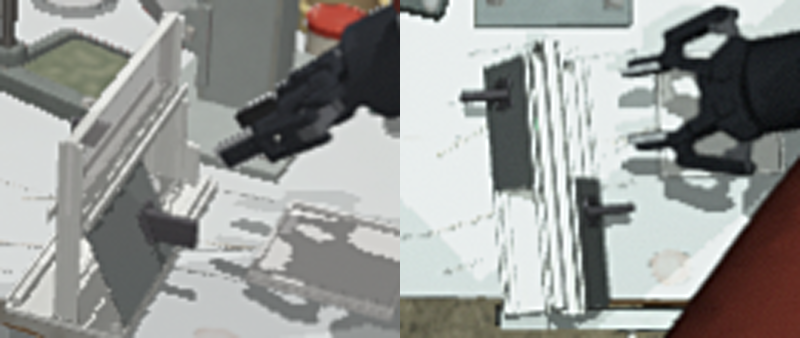

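Run:
```python
from h import *
f=np.load("pics/top12.npz"); C=cloud(f); q=((C-np.r_[HO,0])@RH)*1000
m=(abs(q[...,0])<48)&(abs(q[...,1])<33)&(q[...,2]>19)&(q[...,2]<31); t=q[m]; print(len(t),t.round(0)[:50].tolist())
h=cv2.cvtColor(f["pixels"],cv2.COLOR_BGR2HSV); g=(h[...,0]>50)&(h[...,0]<85)&(h[...,1]>60); v,u=np.nonzero(g[195:235,300:350]); print(np.c_[u+300,v+195].tolist())
if len(u): print(Hi(onplane(f,[(u.mean()+300,v.mean()+195)],.016)[0])*1000)
for n in("top0",):
    f=np.load(f"pics/{n}.npz");h=cv2.cvtColor(f["pixels"],cv2.COLOR_BGR2HSV); g=(h[...,0]>50)&(h[...,0]<85)&(h[...,1]>60); v,u=np.nonzero(g[210:235,225:252]); print(len(u),onplane(f,[(u.mean()+225,v.mean()+210)],.010))
```

```text
13 [[20.0, 5.0, 22.0], [17.0, 6.0, 28.0], [12.0, 4.0, 25.0], [9.0, 4.0, 27.0], [6.0, 4.0, 27.0], [3.0, 5.0, 29.0], [1.0, 5.0, 27.0], [-2.0, 5.0, 25.0], [-4.0, 5.0, 23.0], [-7.0, 5.0, 23.0], [-10.0, 6.0, 26.0], [-13.0, 6.0, 26.0], [-16.0, 6.0, 30.0]]
[[324, 211]]
[-0.9164592   4.10667424 16.        ]
8 [[0.48253212 0.10469206 0.01      ]]
```

```bash
python3 -m inch '[{"fingers":0.15,"delta_pos":[3.6,0,0],"twist":[0,0,0]},{"fingers":0.15,"delta_pos":[3,0,0],"twist":[0,0,0]},{"fingers":0.15,"delta_pos":[0,0,0],"twist":[0,0,0]}]'; python3 pl.py 2.5 9 14.5 -50 1 0 2
```

```text
time: 16.9
tool_pos: [0.5169, -0.1482, 0.0378]
tool_rot: [0.627, 0.271, 0.653, 0.326]
contact_force: [-0.0, -0.1, 0.3]
gripper_width: 0.578
t 16.9 hatch p [  3.1 -15.6  37.8] j [-0.71  0.43  1.7   0.57  1.69 -0.93] F [-0.  -0.1  0.3] g 0.578
[1.69, -0.1, -0.03] [-0.0, -0.0, -0.0]
[1.69, -0.1, -0.03] [-0.0, -0.0, -0.0]
```

```bash
python3 -m inch '[{"fingers":0.15,"delta_pos":[1.5,-0.1,-0.1],"twist":[0,0,0]},{"fingers":0.15,"delta_pos":[0.9,-0.1,0],"twist":[0,0,0]},{"fingers":0.15,"delta_pos":[0.5,0,0],"twist":[0,0,0]},{"fingers":0.15,"delta_pos":[0,0,0],"twist":[0,0,0]}]'; python3 pl.py 2.5 9 14.5 -50 1 0 1
```

```text
time: 17.4
tool_pos: [0.5162, -0.129, 0.0186]
tool_rot: [0.629, 0.27, 0.652, 0.326]
contact_force: [2.8, -0.9, 0.6]
gripper_width: 0.577
t 17.4 hatch p [ 4.   3.6 18.6] j [-0.69  0.44  1.73  0.58  1.64 -0.94] F [ 2.8 -0.9  0.6] g 0.577
[0.68, 0.03, -0.16] [0.1, 0.2, 0.1]
```

```bash
python3 -m inch '[{"fingers":0.15,"delta_pos":[0,0,0.2],"twist":[0,0,0]},{"fingers":0.15,"delta_pos":[0,0,0],"twist":[0,0,0]}]'; python3 pl.py 4 9 14.5 -50 1 0 1;python3 - <<'E'
from plant import viewer
import cv2,numpy as np
for n in("scene","top"):
    f=viewer.grab_frame(n); cv2.imwrite(f"pics/{n}13.png",f["pixels"]);np.savez(f"pics/{n}13.npz",**f)
a=cv2.imread("pics/scene13.png")[180:290,270:400]; b=cv2.imread("pics/top13.png")[170:280,280:410]
cv2.imwrite("pics/z13.png",np.hstack([cv2.resize(x,(400,338),interpolation=cv2.INTER_CUBIC) for x in(a,b)]))
E
```

```text
time: 17.65
tool_pos: [0.5174, -0.1283, 0.0182]
tool_rot: [0.628, 0.27, 0.653, 0.326]
contact_force: [0.7, 0.1, -0.6]
gripper_width: 0.573
t 17.65 hatch p [ 5.3  4.3 18.2] j [-0.68  0.44  1.73  0.58  1.64 -0.94] F [ 0.7  0.1 -0.6] g 0.573
[0.6, 0.02, -0.13] [0.0, 0.1, 0.1]
```

View pics/z13.png

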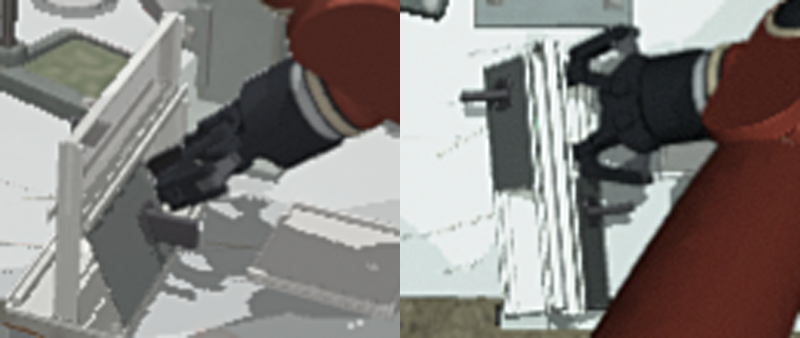

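```bash
python3 -m inch '[{"fingers":0.15,"delta_pos":[0.5,0,0],"twist":[0,0,0]},{"fingers":0.15,"delta_pos":[0,0,0],"twist":[0,0,0]}]'; python3 pl.py 4 9 14.5 -50 1 0 1
```

```text
time: 18.0
tool_pos: [0.5193, -0.1247, 0.0155]
tool_rot: [0.63, 0.27, 0.651, 0.325]
contact_force: [8.6, 1.3, -2.0]
gripper_width: 0.576
t 18.0 hatch p [ 7.5  7.6 15.5] j [-0.68  0.44  1.73  0.59  1.63 -0.94] F [ 8.6  1.3 -2. ] g 0.576
[0.16, 0.01, -0.35] [0.1, 0.4, 0.2]
```

```bash
python3 -m inch '[{"fingers":-0.1,"delta_pos":[0,0,0],"twist":[0,0,0]},{"fingers":-0.3,"delta_pos":[0,0,0],"twist":[0,0,0]},{"fingers":-1,"delta_pos":[0,0,0],"twist":[0,0,0]},{"fingers":-1,"delta_pos":[0,0,0],"twist":[0,0,0]},{"fingers":-1,"delta_pos":[0,0,0],"twist":[0,0,0]}]'; python3 pl.py 4 9 14.5 -50 1 0 1
```

```text
time: 18.62
tool_pos: [0.517, -0.1245, 0.0153]
tool_rot: [0.628, 0.271, 0.653, 0.326]
contact_force: [-0.7, -1.4, 4.5]
gripper_width: 0.418
t 18.62 hatch p [ 5.2  8.  15.3] j [-0.68  0.44  1.74  0.59  1.64 -0.94] F [-0.7 -1.4  4.5] g 0.418
[0.12, 0.0, -0.12] [0.0, 0.1, 0.0]
```

```bash
python3 -m inch '[{"fingers":-1,"delta_pos":[-0.3,0.4,0],"twist":[0,0,0]},{"fingers":-1,"delta_pos":[-0.9,1.0,0],"twist":[0,0,0]},{"fingers":-1,"delta_pos":[0,0,0],"twist":[0,0,0]}]'; python3 pl.py 3 -62 50 -50 1 0 1
```

```text
time: 19.0
tool_pos: [0.5178, -0.1252, 0.0346]
tool_rot: [0.629, 0.27, 0.652, 0.326]
contact_force: [0.0, -1.2, -0.6]
gripper_width: 0.419
t 19.0 hatch p [ 6.   7.3 34.6] j [-0.68  0.41  1.74  0.59  1.66 -0.92] F [ 0.  -1.2 -0.6] g 0.419
[-3.14, -1.65, -0.14] [0.1, 0.1, 0.1]
[-3.15, -1.64, -0.14] [0.1, 0.1, 0.1]
```

```bash
python3 -m inch '[{"fingers":-1,"delta_pos":[-3.1,-1.7,0],"twist":[0,0,0]},{"fingers":-1,"delta_pos":[-3.1,-1.6,0],"twist":[0,0,0]},{"fingers":-1,"delta_pos":[-4,0,0],"twist":[0,0,0]},{"fingers":-1,"delta_pos":[0,0,0],"twist":[0,0,0]}]'
python3 - <<'E'
from h import *
from plant import viewer
p,R,s=cur(); ph=Hi(p)*1000; print(ph,s["contact_force"],s["gripper_width"])
for n in("top","scene"):
    f=viewer.grab_frame(n); np.savez(f"pics/{n}14.npz",**f); cv2.imwrite(f"pics/{n}14.png",f["pixels"]); C=cloud(f).reshape(-1,3)
    q=((C-np.r_[HO,0])@RH)*1000-ph
    m=(abs(q[:,0])<16)&(q[:,1]<15)&(q[:,1]>-28)&(q[:,2]>4)&(q[:,2]<18)
    t=q[m]; A=np.c_[t[:,:2],np.ones(len(t))]
    for _ in range(3):
        c=np.linalg.lstsq(A,t[:,2],rcond=None)[0]; r=abs(t[:,2]-A@c); k=r<2.5; A=A[k];t=t[k]
    print(n,len(t),"slope deg",np.degrees(np.arctan(c[:2])).round(1),"z0",c[2].round(1),cv2.minEnclosingCircle(t[:,:2].astype(np.float32)))
print("tray hatch",Hi([.523,-.292,.005])*1000)
# remeasure tray: pixels
a=cv2.imread("pics/scene14.png")[150:290,270:430]; b=cv2.imread("pics/top14.png")[160:300,280:440]
cv2.imwrite("pics/z14.png",np.hstack([cv2.resize(x,(400,350),interpolation=cv2.INTER_CUBIC) for x in(a,b)]))
E
```

```text
time: 19.5
tool_pos: [0.527, -0.2266, 0.0759]
tool_rot: [0.631, 0.269, 0.652, 0.324]
contact_force: [0.3, 0.0, 0.9]
gripper_width: 0.42
[  6.27299037 -94.55286927  75.91076594] [0.28291193 0.02606574 0.87019367] 0.4195264596138184
top 127 slope deg [ 0.4 -0.2] z0 9.6 ((1.1285237073898315, -2.741220712661743), 19.3760986328125)
scene 50 slope deg [ 2.3 -2.9] z0 9.0 ((1.7163009643554688, 2.4010629653930664), 18.933897018432617)
tray hatch [  -3.39771877 -159.3100923     5.        ]
```

View pics/z14.png

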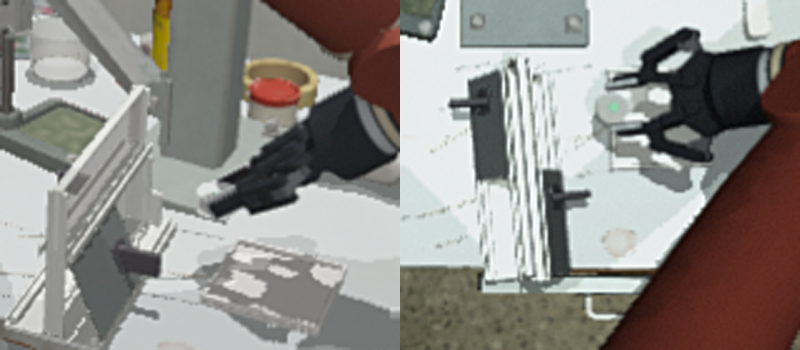

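```bash
python3 pl.py -3 -156 40 -50
```

```text
t 19.6 hatch p [  4.9 -91.2  73.5] j [-0.78  0.47  1.57  0.53  1.8  -0.94] F [-0.1  0.7 -1.8] g 0.421
[-1.4, -3.37, -0.39] [0.0, 0.1, 0.0]
[-1.4, -3.36, -0.4] [0.0, 0.1, 0.0]
```

```bash
python3 -m inch '[{"fingers":-1,"delta_pos":[-1.4,-3.4,-0.4],"twist":[0,0,0]},{"fingers":-1,"delta_pos":[-1.4,-3.4,-0.4],"twist":[0,0,0]},{"fingers":-1,"delta_pos":[0,0,0],"twist":[0,0,0]}]'; python3 pl.py -3 -156 19 -50
```

```text
time: 19.98
tool_pos: [0.5219, -0.2886, 0.0372]
tool_rot: [0.627, 0.272, 0.653, 0.326]
contact_force: [-0.0, 0.4, -0.5]
gripper_width: 0.42
t 19.98 hatch p [  -4.2 -155.8   37.2] j [-0.85  0.6   1.46  0.49  1.81 -1.  ] F [-0.   0.4 -0.5] g 0.42
[1.15, -1.41, 0.13] [-0.2, 0.1, -0.1]
```

```bash
python3 -m inch '[{"fingers":-1,"delta_pos":[1.1,-1.4,0.1],"twist":[0,0,0]},{"fingers":-1,"delta_pos":[0.1,-0.1,0],"twist":[0,0,0]},{"fingers":-1,"delta_pos":[0,0,0],"twist":[0,0,0]}]'; python3 -m inch '[{"fingers":-1,"delta_pos":[0.1,-0.1,0],"twist":[0,0,0]},{"fingers":-1,"delta_pos":[0,0,0],"twist":[0,0,0]}]'; python3 pl.py -3 -156 19 -50
```

```text
time: 20.35
tool_pos: [0.5241, -0.2885, 0.0203]
tool_rot: [0.628, 0.271, 0.653, 0.327]
contact_force: [-0.1, -0.8, -0.3]
gripper_width: 0.419
time: 20.6
tool_pos: [0.5244, -0.2896, 0.0196]
tool_rot: [0.628, 0.27, 0.653, 0.326]
contact_force: [-0.5, 0.2, -0.5]
gripper_width: 0.422
t 20.6 hatch p [  -1.8 -157.    19.6] j [-0.85  0.63  1.45  0.49  1.79 -1.01] F [-0.5  0.2 -0.5] g 0.422
[0.11, 0.02, -0.12] [0.0, 0.1, 0.1]
```

```bash
python3 -m inch '[{"fingers":-1,"delta_pos":[0.2,-0.2,0],"twist":[0,0,0]},{"fingers":-1,"delta_pos":[0,0,0],"twist":[0,0,0]}]'; python3 -m inch '[{"fingers":-1,"delta_pos":[0.1,-0.1,0],"twist":[0,0,0]},{"fingers":-1,"delta_pos":[0,0,0],"twist":[0,0,0]}]'; python3 -m inch '[{"fingers":-1,"delta_pos":[0.05,-0.05,0],"twist":[0,0,0]},{"fingers":-1,"delta_pos":[0,0,0],"twist":[0,0,0]}]'
```

```text
time: 20.85
tool_pos: [0.5241, -0.2892, 0.0161]
tool_rot: [0.628, 0.271, 0.653, 0.326]
contact_force: [-0.1, -0.7, -1.2]
gripper_width: 0.421
time: 21.1
tool_pos: [0.5241, -0.2891, 0.0148]
tool_rot: [0.628, 0.271, 0.653, 0.326]
contact_force: [-0.4, -0.2, -0.6]
gripper_width: 0.417
time: 21.35
tool_pos: [0.5242, -0.2891, 0.0142]
tool_rot: [0.628, 0.27, 0.653, 0.326]
contact_force: [0.4, -0.7, 0.1]
gripper_width: 0.417
```

```bash
python3 -m inch '[{"fingers":-1,"delta_pos":[0.06,-0.07,0],"twist":[0,0,0]},{"fingers":-1,"delta_pos":[0,0,0],"twist":[0,0,0]}]'
```

```text
time: 21.6
tool_pos: [0.5242, -0.2891, 0.0133]
tool_rot: [0.628, 0.27, 0.653, 0.326]
contact_force: [-0.1, 0.2, -0.2]
gripper_width: 0.421
```

```bash
python3 -m inch '[{"fingers":-1,"delta_pos":[0.05,-0.06,0],"twist":[0,0,0]},{"fingers":-1,"delta_pos":[0,0,0],"twist":[0,0,0]}]';python3 - <<'E'
from h import *
from plant import viewer
p,R,s=cur(); ph=Hi(p)*1000; print(ph)
for n in("top","scene"):
    f=viewer.grab_frame(n); np.savez(f"pics/{n}15.npz",**f); cv2.imwrite(f"pics/{n}15.png",f["pixels"]); C=cloud(f).reshape(-1,3)
    q=((C-np.r_[HO,0])@RH)*1000; q[:,:2]-=ph[:2]
    m=(abs(q[:,0])<16)&(q[:,1]<15)&(q[:,1]>-28)&(q[:,2]>17)&(q[:,2]<34)
    t=q[m]; print(n,len(t),np.median(t,0))
a=cv2.imread("pics/scene15.png")[190:290,330:430]; b=cv2.imread("pics/top15.png")[160:260,340:440]
cv2.imwrite("pics/z15.png",np.hstack([cv2.resize(x,(400,400),interpolation=cv2.INTER_CUBIC) for x in(a,b)]))
E
```

```text
time: 21.85
tool_pos: [0.5242, -0.2891, 0.0133]
tool_rot: [0.628, 0.271, 0.653, 0.326]
contact_force: [-0.7, 0.1, 4.3]
gripper_width: 0.422
[  -1.94885408 -156.52336034   13.28233745]
top 138 [ 0.12154    -1.56828105 22.92312604]
scene 81 [ 3.44198004  3.46921079 23.15484091]
```

View pics/z15.png

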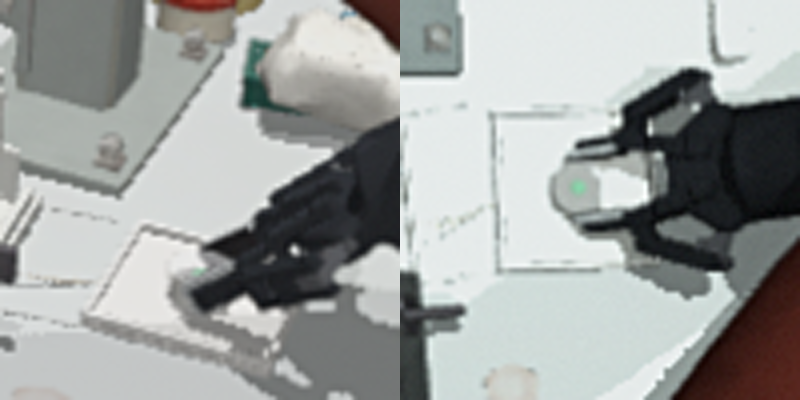

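Contact at 4.3 N; the box stands in the tray, near its middle. I'll release and retreat.

```bash
python3 -m inch '[{"fingers":0.0,"delta_pos":[0,0,0],"twist":[0,0,0]},{"fingers":0.2,"delta_pos":[0,0,0],"twist":[0,0,0]},{"fingers":0.2,"delta_pos":[0,0,0],"twist":[0,0,0]},{"fingers":0.2,"delta_pos":[-1,0,0],"twist":[0,0,0]},{"fingers":0.2,"delta_pos":[-3,0,0],"twist":[0,0,0]}]'; python3 -m inch '[{"fingers":0.2,"delta_pos":[-5,0.5,0],"twist":[0,0,0]},{"fingers":-0.5,"delta_pos":[-4,2,0],"twist":[0,0,0]},{"fingers":-1,"delta_pos":[-1,2,0],"twist":[0,0,0]}]'; python3 pl.py -116 -100 100 -45;python3 - <<'E'
from h import *
from plant import viewer
for n in("top","scene"):
    f=viewer.grab_frame(n); np.savez(f"pics/{n}16.npz",**f); cv2.imwrite(f"pics/{n}16.png",f["pixels"]); C=cloud(f).reshape(-1,3)
    t=C[(abs(C[:,0]-.523)<.04)&(abs(C[:,1]+.292)<.04)&(C[:,2]>.018)&(C[:,2]<.032)]; print(n,len(t),t[:,2].std(),np.median(t,0),cv2.minEnclosingCircle((t[:,:2]*1000).astype(np.float32)))
a=cv2.imread("pics/scene16.png")[190:290,330:430]; b=cv2.imread("pics/top16.png")[160:260,340:440]
cv2.imwrite("pics/z16.png",np.hstack([cv2.resize(x,(400,400),interpolation=cv2.INTER_CUBIC) for x in(a,b)]))
E
```

```text
time: 22.58
tool_pos: [0.5261, -0.3188, 0.0377]
tool_rot: [0.627, 0.271, 0.653, 0.327]
contact_force: [0.9, -0.0, 0.3]
gripper_width: 0.601
time: 22.95
tool_pos: [0.5313, -0.3694, 0.1402]
tool_rot: [0.63, 0.269, 0.652, 0.324]
contact_force: [0.4, 0.4, -0.8]
gripper_width: 0.182
t 22.95 hatch p [  -1.8 -237.2  140.2] j [-0.91  0.6   1.27  0.48  2.   -0.96] F [ 0.4  0.4 -0.8] g 0.182
[3.25, 1.46, -2.87] [0.0, 0.1, -1.2]
[3.22, 1.52, -2.86] [0.0, 0.1, -1.2]
[3.19, 1.59, -2.86] [0.0, 0.1, -1.2]
[3.17, 1.66, -2.86] [0.0, 0.1, -1.2]
top 156 0.002258142654446435 [ 0.52531882 -0.29027408  0.02309373] ((525.704345703125, -290.195068359375), 19.963151931762695)
scene 146 0.001693364864350933 [ 0.51879025 -0.29089697  0.02233654] ((521.6884155273438, -291.15240478515625), 20.766319274902344)
```

View pics/z16.png

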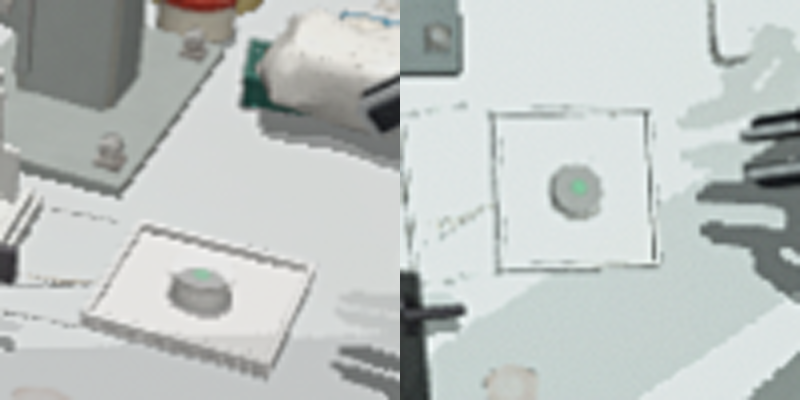

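```bash
python3 -m inch '[{"fingers":-1,"delta_pos":[3.2,1.5,-2.9],"twist":[0,0,-1.2]},{"fingers":-1,"delta_pos":[3.2,1.5,-2.9],"twist":[0,0,-1.2]},{"fingers":-1,"delta_pos":[3.2,1.6,-2.9],"twist":[0,0,-1.2]},{"fingers":-1,"delta_pos":[3.2,1.6,-2.9],"twist":[0,0,-1.2]},{"fingers":-1,"delta_pos":[0,0,0],"twist":[0,0,0]}]'; python3 pl.py -115 -57 49 -45
```

```text
time: 23.68
tool_pos: [0.3995, -0.2348, 0.094]
tool_rot: [0.638, 0.246, 0.665, 0.302]
contact_force: [0.8, -0.2, 0.4]
gripper_width: -0.001
t 23.68 hatch p [-121.4  -91.6   94. ] j [-0.93  0.23  1.81  0.39  1.8  -1.07] F [ 0.8 -0.2  0.4] g -0.001
[5.62, -0.79, 0.66] [-0.2, -0.2, -0.6]
```

```bash
python3 -m inch '[{"fingers":-1,"delta_pos":[2.8,-0.4,0.3],"twist":[0,0,-0.6]},{"fingers":-1,"delta_pos":[2.8,-0.4,0.2],"twist":[0,0,0]},{"fingers":-1,"delta_pos":[0,0,0],"twist":[0,0,0]}]'; python3 pl.py -5 -58 48 -45 1 0 4
```

```text
time: 24.05
tool_pos: [0.4045, -0.2043, 0.0503]
tool_rot: [0.641, 0.241, 0.665, 0.297]
contact_force: [-0.6, 0.1, -0.7]
gripper_width: 0.002
t 24.05 hatch p [-113.8  -61.6   50.3] j [-0.89  0.26  1.87  0.41  1.69 -1.07] F [-0.6  0.1 -0.7] g 0.002
[0.1, 0.03, 2.72] [-0.0, -0.0, 0.1]
[0.1, 0.02, 2.72] [-0.0, -0.0, 0.1]
[0.1, 0.03, 2.72] [-0.0, -0.0, 0.1]
[0.1, 0.02, 2.72] [-0.0, -0.0, 0.1]
```

```bash
python3 -m inch '[{"fingers":-1,"delta_pos":[0.4,0,1.7],"twist":[0,0,0]},{"fingers":-1,"delta_pos":[0.1,0,2.5],"twist":[0,0,0]},{"fingers":-1,"delta_pos":[0,0,2.7],"twist":[0,0,0]},{"fingers":-1,"delta_pos":[0,0,2.7],"twist":[0,0,0]},{"fingers":-1,"delta_pos":[0,0,0.8],"twist":[0,0,0]}]'; python3 pl.py 8 -58 48 -45 1 0 1
```

```text
time: 24.68
tool_pos: [0.5109, -0.1949, 0.0496]
tool_rot: [0.643, 0.238, 0.665, 0.296]
contact_force: [-2.6, -1.8, 0.9]
gripper_width: -0.001
t 24.68 hatch p [ -7.  -61.5  49.6] j [-0.75  0.4   1.68  0.49  1.67 -0.94] F [-2.6 -1.8  0.9] g -0.001
[0.37, 0.13, 1.5] [0.1, 0.1, 0.6]
```

```bash
python3 -m inch '[{"fingers":-1,"delta_pos":[0,0,0.8],"twist":[0,0,0]},{"fingers":-1,"delta_pos":[0,0,0.4],"twist":[0,0,0]}]';python3 -m inch '[{"fingers":-1,"delta_pos":[0,0,0.3],"twist":[0,0,0]}]';python3 -m inch '[{"fingers":-1,"delta_pos":[0,0,0.2],"twist":[0,0,0]}]';python3 -m inch '[{"fingers":-1,"delta_pos":[0,0,0.2],"twist":[0,0,0]},{"fingers":-1,"delta_pos":[0,0,0],"twist":[0,0,0]}]'; python3 pl.py 8 -58 48 -45 1 0 1
```

```text
time: 24.92
tool_pos: [0.5211, -0.1936, 0.0492]
tool_rot: [0.643, 0.239, 0.665, 0.296]
contact_force: [-2.9, -1.7, 2.1]
gripper_width: 0.001
time: 25.05
tool_pos: [0.5238, -0.1932, 0.0491]
tool_rot: [0.643, 0.239, 0.665, 0.296]
contact_force: [-2.2, -1.1, 1.8]
gripper_width: -0.002
time: 25.18
tool_pos: [0.5257, -0.1929, 0.049]
tool_rot: [0.643, 0.24, 0.665, 0.296]
contact_force: [-2.0, -1.9, 1.4]
gripper_width: 0.002
time: 25.42
tool_pos: [0.5269, -0.1927, 0.0489]
tool_rot: [0.642, 0.239, 0.665, 0.296]
contact_force: [-5.1, -1.9, 2.3]
gripper_width: -0.002
t 25.43 hatch p [  9.1 -60.8  48.9] j [-0.73  0.43  1.65  0.5   1.68 -0.92] F [-5.1 -1.9  2.3] g -0.002
[0.26, 0.13, -0.11] [-0.0, 0.0, 0.4]
```

```bash
python3 -m inch '[{"fingers":-1,"delta_pos":[0,0,0.3],"twist":[0,0,0]},{"fingers":-1,"delta_pos":[0,0,0],"twist":[0,0,0]}]'; python3 -m inch '[{"fingers":-1,"delta_pos":[0,0,0.2],"twist":[0,0,0]},{"fingers":-1,"delta_pos":[0,0,0],"twist":[0,0,0]}]'
```

```text
time: 25.68
tool_pos: [0.5274, -0.1926, 0.0488]
tool_rot: [0.639, 0.24, 0.667, 0.297]
contact_force: [-14.1, -4.6, 6.3]
gripper_width: -0.0
time: 25.92
tool_pos: [0.5277, -0.1926, 0.0488]
tool_rot: [0.638, 0.24, 0.669, 0.297]
contact_force: [-20.7, -5.8, 8.6]
gripper_width: 0.002
```

Firm stop; I'll back off, retreat and check.

```bash
python3 -m inch '[{"fingers":-1,"delta_pos":[-0.2,0,-1.3],"twist":[0,0,0]},{"fingers":-1,"delta_pos":[-3,0,-0.5],"twist":[0,0,0]},{"fingers":-1,"delta_pos":[-5,3,0],"twist":[0,0,0]},{"fingers":-1,"delta_pos":[-5,3,0],"twist":[0,0,0]},{"fingers":-1,"delta_pos":[-5,3,0],"twist":[0,0,0]}]'; python3 -m inch '[{"fingers":-1,"delta_pos":[0,0,0],"twist":[0,0,0]}]'
python3 - <<'E'
from h import *
from plant import viewer
for n in("top","scene"):
    f=viewer.grab_frame(n); np.savez(f"pics/{n}17.npz",**f); cv2.imwrite(f"pics/{n}17.png",f["pixels"]); C=cloud(f).reshape(-1,3)
    t=C[(abs(C[:,0]-.523)<.04)&(abs(C[:,1]+.292)<.04)&(C[:,2]>.018)&(C[:,2]<.032)]; print(n,len(t),np.median(t,0),cv2.minEnclosingCircle((t[:,:2]*1000).astype(np.float32)) if len(t) else 0)
    q=((C-np.r_[HO,0])@RH)*1000
    for sg in(1,-1):
        t=q[(q[:,1]*sg>53)&(q[:,1]*sg<75)&(q[:,2]>50)&(q[:,2]<64)&(abs(q[:,0])<110)]; print(" tab",sg,len(t),np.median(t,0).round(1))
    for c in((.4235,.216),):
        g=C[(np.hypot(C[:,0]-c[0],C[:,1]-c[1])<.035)&(C[:,2]>.016)&(C[:,2]<.03)]; print(" large",len(g),g.mean(0) if len(g) else 0)
cv2.imwrite("pics/z17.png",np.hstack([cv2.resize(cv2.imread("pics/scene17.png")[150:310,150:450],(400,213)),cv2.resize(cv2.imread("pics/top17.png")[130:290,130:430],(400,213))]))
E
```

```text
time: 26.55
tool_pos: [0.5202, -0.2569, 0.2435]
tool_rot: [0.643, 0.24, 0.664, 0.296]
contact_force: [1.2, -0.7, -0.7]
gripper_width: 0.002
time: 26.68
tool_pos: [0.5222, -0.2592, 0.2479]
tool_rot: [0.647, 0.236, 0.663, 0.294]
contact_force: [1.1, -0.5, 0.0]
gripper_width: -0.002
top 151 [ 0.52551784 -0.29019266  0.02331481] ((525.7711791992188, -290.44903564453125), 19.417665481567383)
 tab 1 19 [26.  59.7 58.2]
 tab -1 19 [ 26.8 -60.9  58.5]
 large 194 [0.42373449 0.21678898 0.01948469]
scene 145 [ 0.51838966 -0.29153747  0.0225364 ] ((521.8237915039062, -291.9599304199219), 19.700634002685547)
 tab 1 11 [21.7 66.  55.6]
 tab -1 29 [ 22.4 -61.6  56.1]
 large 124 [0.42003473 0.21520434 0.01880907]
```

View pics/top17.png

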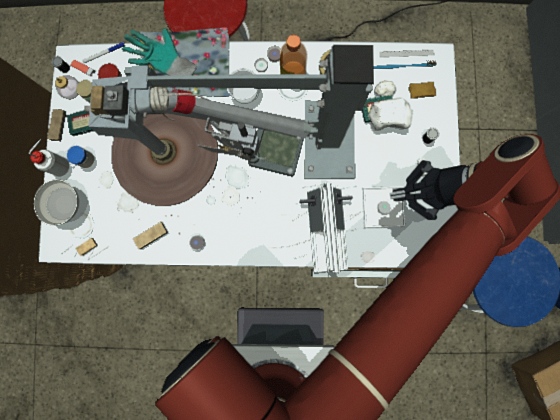

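View pics/scene17.png

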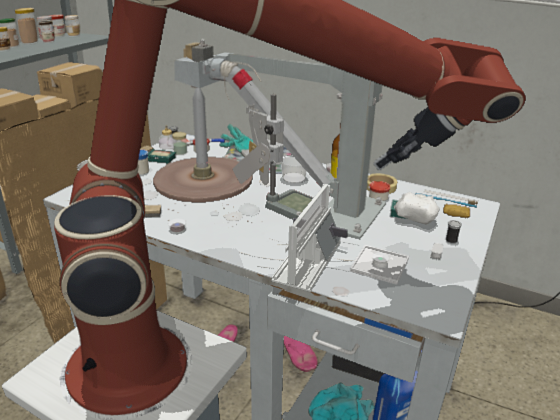

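Run:
```python
from plant import manip
print(manip.job_done())
```

```text
the job is handed in; nothing more can be done
None
```

The small gem box is standing upright near the middle of the white tray. Both hatch doors are shut, and the job was handed in at about 27 s of the 72 s allowed.

**What I did:**
1. Opened the outer door to its stop and picked the box up with the tool tilted.
2. Stood it upright in the chamber, about 4–5 mm off the middle across the screen, and let go.
3. Pushed the outer door shut to its stop, and only then opened the inner door wide.
4. Took the box out on the clean side, stood it in the tray and pushed the inner door shut to its stop. The two doors were never open at once.

**Last checks:**
- **Box:** its centre is at about (0.524, −0.291), roughly 1–3 mm from the tray centre. Its top is at z ≈ 0.023, against 0.025 expected.
- **Doors:** the top camera puts both tabs at x ≈ 26–27 mm in the hatch frame, where 26 mm is shut. The scene camera read about 22 mm for both, so it disagreed by about 4 mm. It showed a similar offset elsewhere, and both doors had met a firm stop.
- **Bystanders:** the large box measured within about 1 mm of its starting position. The whetstone and loupe look unmoved in the pictures, but I did not measure them.
- **Contacts:** twice in the doorways the tool was pushed about 4–5 mm sideways, probably by a gripper knuckle on the open door's edge, with at most about 11 N. The highest force I read was about 23 N, when I pushed the inner door against its stop.

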